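# Unload the mould nests: free the stuck cores, hang the holders to cool

## Task

Unload the three mould nests. Each core cup that is still stuck in a nest has to be twisted free by its rim, pulled out and stood upright on the black mat; lift all the tan battery holders out of the nests and hang them astride the cooling bar, all without disturbing the magnet, the knob and the heat sink.

Things in the scene. Friction and masses are not known exactly. Their poses are not given: they have to be found in the camera images.
- nest1_top (a point): One of three identical fixed steel mould nests: an upright square well, 103 mm outside, 91 mm inside, 112 mm high, open on top. This point is the centre of the mouth, level with the top edges (z up, x and y square to the walls). Two catches, 24 mm wide, 9 mm thick, flush with the top, reach in from its +x and -x walls to 36.8 mm from the axis.
- nest2_top (a point): Second mould nest, like nest1. Inside, under the two catches, are two rest posts (tops 20 mm below the mouth) on which a core stands; on the floor, 6 mm above the table, is a block that a holder straddles, the holder's x along the nest's x.
- nest3_top (a point): Third mould nest, like nest1 and nest2. The nests swap places from start to start.
- core1_mid (a point): Mould core: round grey metal cup, open upward, 70 mm outside diameter, 8 mm wall, 55 mm high, floor 8 mm thick, about 220 g. This point is on its axis, half-way up. Two lugs 12 mm wide, 8 mm high, at its foot on its +x and -x sides, reach 44 mm from the axis. One core may be absent (its nest is already open).
- core2_mid (a point): Second core, like core1. At the start a core stands in a nest above the holder, rim 35 mm above the mouth, its lugs caught under the two catches (its x within 0.1 rad of the nest's x): it cannot be lifted so. Twisted about its axis, either way, 36 degrees or more off the nest's x (45 is ideal), the lugs are clear and it pulls straight up.
- core3_mid (a point): Third core, like core1 and core2.
- holder1_mid (a point): Tan bakelite battery holder, about 120 g: an arch open below and at both ends, 52 mm long (its x), 50 mm wide (y), 53 mm high; side walls and top plate 8 mm thick, 34 mm between the side walls, 45 mm inside depth; on top a centred upright fin 40 mm long (x), 12 mm thick (y), 30 mm high. This point is on its centre line, 41.5 mm above the feet and 41.5 mm below the fin's top.
- holder2_mid (a point): Second holder, like holder1. At the start each nest has one holder upright in it, feet 6 mm above the table, fin top 23 mm below the nest's mouth; it lifts straight out once no core is above it.
- holder3_mid (a point): Third holder, like holder1 and holder2.
- bar_top (a point): The cooling bar: a fixed horizontal square steel bar, 330 mm free length along this x, 14 mm wide (y), 20 mm deep, on two end posts that rise 6 mm above it. This point is mid-length on its top face, 120 mm above the table. A holder hung astride has its top plate resting on the bar, its mid point then 3.5 mm below this one.
- mat_mid (a point): A flat black rubber mat for the cores, 340 mm (its x) by 130 mm (its y), 1 mm thin, fixed on the table; this point is its centre at table height. A core standing on it has its mid point 27.5 mm above the table.
- magnet: Bystander: silver tin speaker magnet, stepped disc 72 mm across, 34 mm high; origin under its centre.
- knob: Bystander: red plastic knob 54 mm across, 30 mm high; origin under its centre.
- heatsink: Bystander: copper heat sink with fins, 60 x 90 mm, 38 mm high; origin under its centre.
Things that resemble listed ones, but are neither listed nor needed, are in the scene too. What is shaped like the part that bears core2_mid but blue is not meant.

How it is judged (in metres and radians):
At the end, for the whole second after the job is handed in: Holders hang at rest astride the bar, top plate on it, tilt under 0.2 rad, within 145 mm of its middle. Cores present stand at rest on the mat, tilt under 0.15 rad, centre within 155 mm along and 50 mm across of its centre (x of holder1_mid in the frame of bar_top between -0.145 and 0.145 m and y of holder1_mid in the frame of bar_top between -0.014 and 0.014 m and z of holder1_mid in the frame of bar_top between -0.012 and 0.006 m and angle between each of holder1_mid, holder2_mid, holder3_mid's own z axis and vertical below 0.2 rad and linear speed of each of holder1, holder2, holder3, core1, core2, core3 below 0.03 m/s and x of holder2_mid in the frame of bar_top between -0.145 and 0.145 m and y of holder2_mid in the frame of bar_top between -0.014 and 0.014 m and z of holder2_mid in the frame of bar_top between -0.012 and 0.006 m and x of holder3_mid in the frame of bar_top between -0.145 and 0.145 m and y of holder3_mid in the frame of bar_top between -0.014 and 0.014 m and z of holder3_mid in the frame of bar_top between -0.012 and 0.006 m and x of core1_mid in the frame of mat_mid between -0.155 and 0.155 m and y of core1_mid in the frame of mat_mid between -0.05 and 0.05 m and height (world z) of each of core1_mid, core2_mid, core3_mid below 0.036 m and angle between each of core1_mid, core2_mid, core3_mid's own z axis and vertical below 0.15 rad and x of core2_mid in the frame of mat_mid between -0.155 and 0.155 m and y of core2_mid in the frame of mat_mid between -0.05 and 0.05 m and x of core3_mid in the frame of mat_mid between -0.155 and 0.155 m and y of core3_mid in the frame of mat_mid between -0.05 and 0.05 m); the robot touches nothing.
It fails at once if the magnet is moved more than 25 mm (distance of magnet from where it was at the start of the episode above 0.025 m).
It fails at once if the knob is moved more than 25 mm (distance of knob from where it was at the start of the episode above 0.025 m).
It fails at once if the heatsink is moved more than 25 mm (distance of heatsink from where it was at the start of the episode above 0.025 m).
Of core1, core2, core3 only 2 to 3 are there at a start; the rules pass over those that are not, and their reading is None.
At some moment in a run one of core1, core2, core3 may be knocked a few centimetres aside while the robot is not near it.
It also fails if it takes over 210 s, if anything falls off the work surface, if the arm or the gripper's body presses on something with over 40 N, if the wrist force passes 120 N, or if a joint passes its speed limit or range.

## Robot

A 6-joint arm with a two-finger parallel gripper is mounted at the origin on the work surface. World frame = base frame: x ahead of the robot, y to its left, z up, the work surface at z = 0. Lengths are in m, angles in degrees, forces in N, time in s.
With the tool pointing down it reaches from about 0.25 to 0.725 m from the base axis. Payload 9.7 kg.
Tool frame: the origin (TCP) lies on the centre line of the jaws, within the pads' length; the fingertips stand tip_reach ahead of it and the grasp point (between the pads) lies 2 mm behind it (tip_reach is the distance from the TCP to the fingertips, in m); z points along the fingers, y is the direction in which the jaws open and shut (so a half turn about z gives the same grasp; the last joint's range is limited). The gripper opens to 85 mm and grips with 20 to 120 N. Pads are 22 mm wide; open, the fingers measure 114 mm over their backs; the gripper's body (76 mm by 85 mm) begins 54 mm behind the grasp point. The pads swing forward as they close: fully open they stand 13 mm farther back than shut.
Start: joints at [68.067, 4.979, 10.078, 95.1, 0, 90], TCP at [0.205, 0.51, 0.248] pointing down, gripper open.
Joint ranges: [-179.16, 179.16], [-48.56, 103.87], [-65.8, 70.77], [-126.05, 130.52], [-82.76, 87.17], [-180, 180]. Speed limits (degrees/s): [127.2, 127.2, 147.25, 180, 180, 180].

## Interface

Orientations are given as [roll, pitch, yaw] about the fixed x, y, z axes, in that order (R = Rz(yaw) Ry(pitch) Rx(roll)).
In Python, from workcell import get_obs, camera, calibration, job_done, tip_reach gives the robot as it stands.
- The arm moves only by the tool apply_moves, never from a script. Its argument "rows" is a list of rows, each a list of 7 numbers: the shift along the world's x, y, z in mm, then the turn, a rotation vector about the world's x, y, z in degrees, then the closure, from 0 (fully open) to 1 (shut). A call has 1 to 20 rows; each row shifts and turns the commanded pose from where the row before left it; what a row does not reach is not made up. A row lasts 1/8 s, in which the tool goes at most 62.5 mm and 10.7 degrees, less where a joint would pass 70% of its speed; a pose out of reach is approached as far as the arm can. A call with a gripper value outside its range is refused whole. The fingers move at their own pace and stop on an object; "grip_force" is the grip in N (left out, the last holds). Time passes only in rows, so rows that do not move let the fingers close. It gives the time, the measured TCP pose, the force and the opening at its end, in the units of the state.
- get_obs(): the state, without advancing time (a new reading comes with each control period).
- camera(name): name is "scene" or "side" or "wrist"; returns the picture (400x640x3 uint8, red, green, blue); there is no depth.
- calibration(name): a dict with "intrinsics" (3x3 intrinsics, pixels), "dist" ([k1, k2, p1, p2, k3] as OpenCV has them; the pictures are not rectified), "T" (4x4, takes a point from camera to world coordinates); the wrist camera has in their place "mount" (4x4, takes a point from camera to tool coordinates, whose origin is the TCP and whose axes are the flange's). Camera axes: x right, y down, z forward; pixel columns grow to the right and rows downward; lengths in m; the calibration is good to about 2 mm. A picture is of the moment at which its call begins: read the wrist's pose just before it. calibration takes no time and is no camera call.
- job_done(): hands the job in, once; it reports no verdict.
The state is a dict: "time": time; "q": joint angles; "qd": joint speeds; "joint_efforts": joint torques, N m; "ee_pos": TCP position; "tcp_rot": TCP orientation; "wrist_force": force on the tool from outside, world axes, zero at the start; "torque": the same for the moment, N m; "opening": finger opening in m.
Only numpy, scipy, OpenCV 4.12 (cv2) and the standard library are available. Lean on these libraries where they do the work, as an engineer would, in place of code of your own. Each camera call takes 0.05 s, during which the arm holds its last target.

## Working session

There is one attempt and no reset: what is moved stays moved. The work goes in short steps, Python scripts to look and compute and a tool call to move; the robot and the scene stay as the last step left them, time stands still between calls to the robot, and variables do not carry over. Pictures are saved under pics/ and viewed, and the job is handed in when it is done.

Besides the shell and the picture viewer there is one more tool, called in YAML: its name, and indented under it one key for each argument. apply_moves: Moves the arm, as the interface text tells. Its arguments: {"type":"object","properties":{"rows":{"type":"array","items":{"type":"array","items":{"type":"number"}}},"grip_force":{"type":"number"}},"required":["rows"]}

```bash
ls; mkdir -p pics; python3 - <<'E'
from workcell import *
import cv2
print(get_obs(), tip_reach if not callable(tip_reach) else tip_reach())
for n in ["scene","side","wrist"]:
    im=camera(n); cv2.imwrite(f"pics/{n}0.png",im[:,:,::-1]); print(n,calibration(n))
E
```

```text
pics
{'time': 0.0, 'q': array([6.80653406e+01, 5.01241185e+00, 1.00357145e+01, 9.50997623e+01,
       7.95334847e-04, 9.00014237e+01]), 'qd': array([ 0.03511523, -0.01938338,  0.00167634,  0.0157898 ,  0.04064509,
       -0.0229049 ]), 'joint_efforts': array([ 2.53827209e-03, -5.20384812e+01,  4.64802468e+01,  1.62446348e-02,
        8.75194360e-05,  7.17469050e-06]), 'ee_pos': array([0.20537416, 0.51000256, 0.24758176]), 'tcp_rot': array([-1.79923540e+02, -7.93434294e-04,  1.58063916e+02]), 'wrist_force': array([ 0.08596236, -0.02118064,  0.01595914]), 'torque': array([ 0.05138232, -0.02582722, -0.05936968]), 'opening': 0.0853396037277795} 0.017
scene {'intrinsics': array([[397.69739131,   0.        , 318.32837083],
       [  0.        , 397.69739131, 196.08641618],
       [  0.        ,   0.        ,   1.        ]]), 'dist': array([0.01647994, 0.        , 0.        , 0.        , 0.        ]), 'T': array([[ 0.31673503,  0.64645885, -0.69409645,  1.22513538],
       [ 0.948441  , -0.20677166,  0.24021895, -0.21595685],
       [ 0.01177219, -0.73439528, -0.67861991,  0.65981143],
    
[... 470 characters left out ...]
, -0.69452979,  0.78414836],
       [ 0.        ,  0.        ,  0.        ,  1.        ]])}
wrist {'intrinsics': array([[352.91215578,   0.        , 317.492751  ],
       [  0.        , 352.91215578, 193.67402272],
       [  0.        ,   0.        ,   1.        ]]), 'dist': array([-0.04379345,  0.        ,  0.        ,  0.        ,  0.        ]), 'mount': array([[ 7.27383317e-04, -9.66073912e-01, -2.58264724e-01,
         6.54782224e-02],
       [ 9.99998653e-01,  1.08262038e-03, -1.23326546e-03,
         1.99654900e-04],
       [ 1.47102824e-03, -2.58263479e-01,  9.66073399e-01,
        -1.24287375e-01],
       [ 0.00000000e+00,  0.00000000e+00,  0.00000000e+00,
         1.00000000e+00]])}
```

View pics/scene0.png

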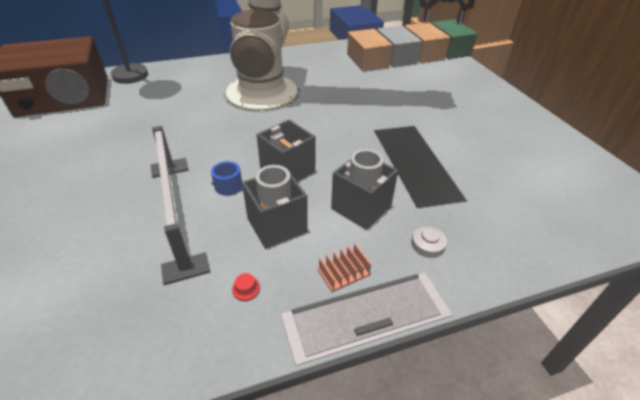

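View pics/side0.png

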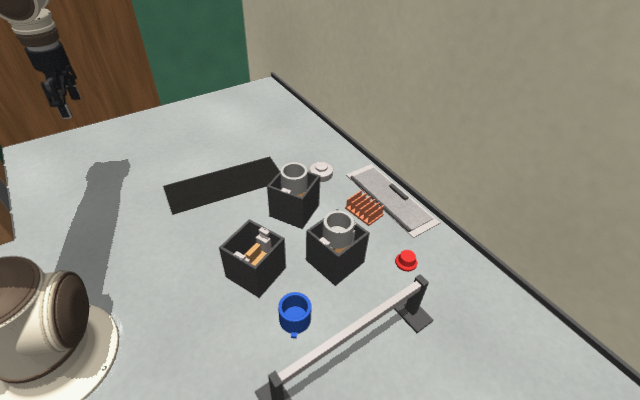

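View pics/wrist0.png

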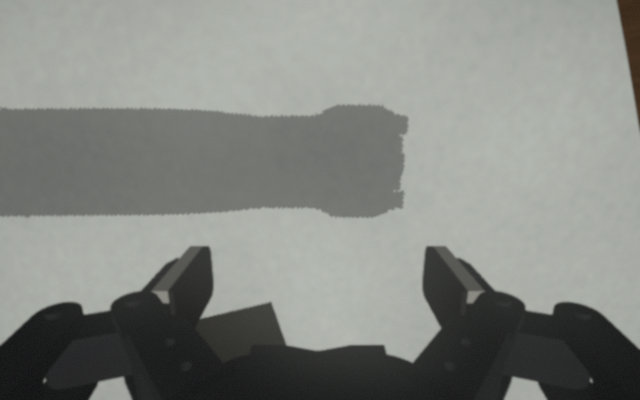

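```bash
cat > h.py <<'E'
import numpy as np, cv2
from workcell import *
from scipy.spatial.transform import Rotation as R
def camT(n,obs=None):
    c=calibration(n)
    if n!='wrist': return c,np.array(c['T'])
    o=obs or get_obs(); T=np.eye(4); T[:3,:3]=R.from_euler('xyz',o['tcp_rot'],degrees=True).as_matrix(); T[:3,3]=o['ee_pos']
    return c,T@np.array(c['mount'])
def ray(n,uv,obs=None):
    c,T=camT(n,obs)
    p=cv2.undistortPoints(np.array(uv,float).reshape(-1,1,2),c['intrinsics'],c['dist']).reshape(-1,2)
    d=np.c_[p,np.ones(len(p))]@T[:3,:3].T
    return T[:3,3],d
def onz(n,uv,z,obs=None):
    o,d=ray(n,uv,obs); return o+d*((z-o[2])/d[:,2])[:,None]
def proj(n,P,obs=None):
    c,T=camT(n,obs); P=np.atleast_2d(P)
    Pc=(P-T[:3,3])@T[:3,:3]
    return cv2.projectPoints(Pc,np.zeros(3),np.zeros(3),c['intrinsics'],c['dist'])[0].reshape(-1,2)
def tri(uv1,uv2,n1='scene',n2='side'):
    o1,d1=ray(n1,uv1);o2,d2=ray(n2,uv2);out=[]
    for a,b in zip(d1,d2):
        A=np.c_[a,-b];s=np.linalg.lstsq(A,o2-o1,rcond=None)[0]
        p,q=o1+a*s[0],o2+b*s[1];out.append(np.r_[(p+q)/2,np.linalg.norm(p-q)])
    return np.array(out)
def crop(src,x0,y0,x1,y1,k,out):
    im=cv2.imread(src)[y0:y1,x0:x1]; im=cv2.resize(im,None,fx=k,fy=k,interpolation=cv2.INTER_CUBIC)
    for x in range((x0//20+1)*20,x1,20): cv2.putText(im,str(x),((x-x0)*k,8),0,.3,(0,255,255),1); cv2.line(im,((x-x0)*k,10),((x-x0)*k,16),(0,255,255),1)
    for y in range((y0//20+1)*20,y1,20): cv2.putText(im,str(y),(0,(y-y0)*k),0,.3,(0,255,255),1); cv2.line(im,(20,(y-y0)*k),(26,(y-y0)*k),(0,255,255),1)
    cv2.imwrite(out,im)
E
python3 - <<'E'
from h import *
crop('pics/side0.png',210,150,380,300,4,'pics/c1.png')
crop('pics/scene0.png',220,110,420,250,4,'pics/c2.png')
E
```

```text
(no output)
```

View pics/c1.png

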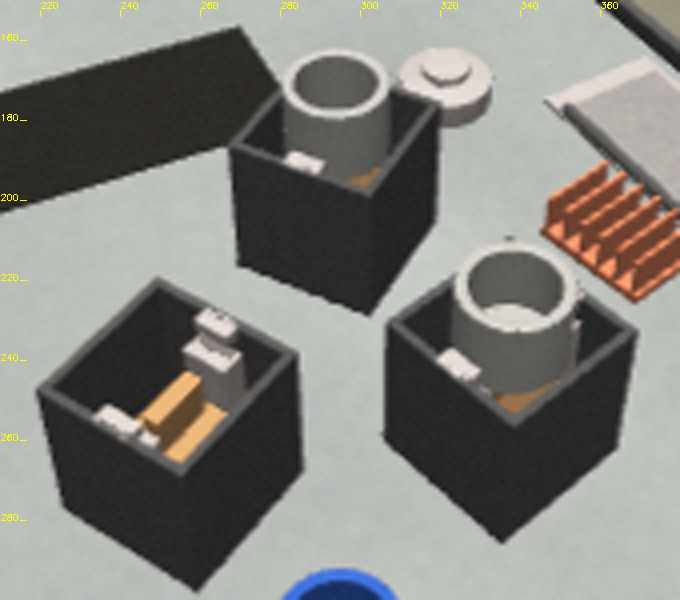

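View pics/c2.png

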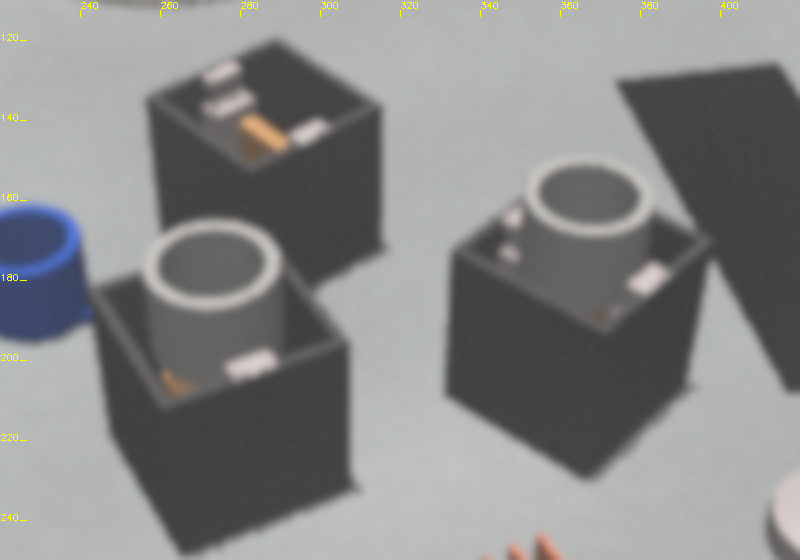

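```bash
python3 - <<'E'
from h import *
side=lambda L:[(210+u/4,150+v/4) for u,v in L]
scn=lambda L:[(220+u/4,110+v/4) for u,v in L]
N={'A':(side([(389,322),(515,423),(637,332)]),scn([(92,290),(168,407),(349,345)])),
'B':(side([(232,147),(369,193),(439,103)]),scn([(452,250),(607,331),(710,240)])),
'C':(side([(38,390),(182,472),(298,352)]),scn([(148,100),(250,170),(382,105)]))}
for k,(a,b) in N.items():
    for n,L in(('side',a),('scene',b)):
        P=onz(n,L,0.112)[:,:2]; c=(P[0]+P[2])/2
        e=[P[1]-P[0],P[2]-P[1]]
        print(k,n,'c',c.round(4),'len',[round(np.linalg.norm(x),4) for x in e],'ang',[round(np.degrees(np.arctan2(x[1],x[0]))%90,1) for x in e], 'diag',np.linalg.norm(P[0]-P[2]).round(4))
for k,a,b in(('A',(515,286),(213,263)),('B',(337,84),(589,197))):
    print('core',k,onz('side',side([a]),.147),onz('scene',scn([b]),.147))
E
```

```text
A side c [ 0.6158 -0.1037] len [np.float64(0.0993), np.float64(0.0988)] ang [np.float64(11.2), np.float64(9.5)] diag 0.1422
A scene c [ 0.6176 -0.1015] len [np.float64(0.0991), np.float64(0.0981)] ang [np.float64(11.0), np.float64(9.1)] diag 0.1417
B side c [0.6199 0.0995] len [np.float64(0.0975), np.float64(0.098)] ang [np.float64(32.6), np.float64(30.1)] diag 0.1412
B scene c [0.6204 0.101 ] len [np.float64(0.101), np.float64(0.0985)] ang [np.float64(31.9), np.float64(31.1)] diag 0.1421
C side c [ 0.4348 -0.0296] len [np.float64(0.0998), np.float64(0.1003)] ang [np.float64(24.8), np.float64(23.1)] diag 0.1436
C scene c [ 0.4363 -0.0277] len [np.float64(0.0963), np.float64(0.1009)] ang [np.float64(25.1), np.float64(23.1)] diag 0.1419
core A [[ 0.61456963 -0.10343732  0.147     ]] [[ 0.61603172 -0.10155577  0.147     ]]
core B [[0.61974473 0.09879057 0.147     ]] [[0.62323701 0.10055401 0.147     ]]
```

```bash
python3 - <<'E'
from h import *
crop('pics/side0.png',240,265,440,400,4,'pics/c3.png')
crop('pics/scene0.png',130,110,270,290,3,'pics/c4.png')
E
```

```text
(no output)
```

View pics/c3.png

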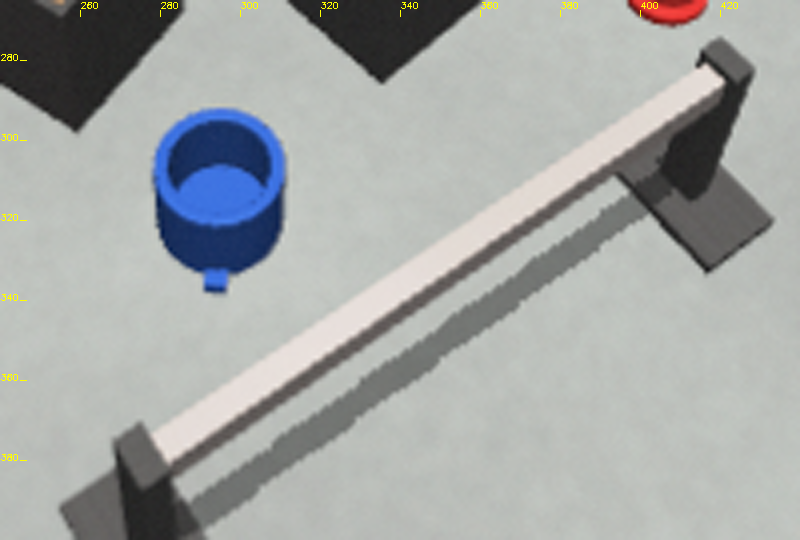

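View pics/c4.png

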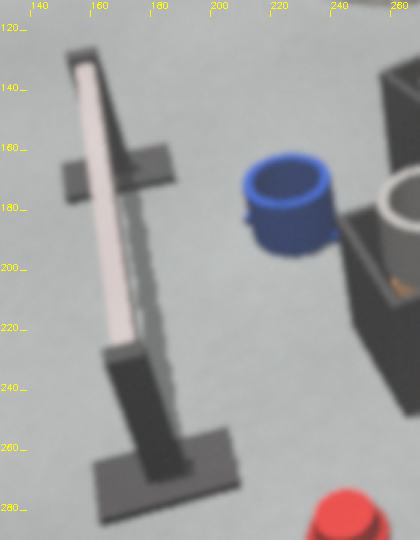

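```bash
python3 - <<'E'
from h import *
s=[(240+u/4,265+v/4) for u,v in [(155,437),(181,466),(704,64),(724,86)]]
P=onz('side',s,.12); print(P.round(4))
s=[(130+u/3,110+v/3) for u,v in [(76,66),(96,63),(109,348),(135,342)]]
Q=onz('scene',s,.12); print(Q.round(4))
for A in(P,Q):
    a=(A[0]+A[1])/2;b=(A[2]+A[3])/2;
    # width
    print('mid',(a+b)/2,'len',np.linalg.norm(b-a),'ang',np.degrees(np.arctan2(*(b-a)[1::-1])), np.linalg.norm(A[0]-A[1]))
M=onz('scene',[(375,129),(414,126),(465,199),(419,205)],.001); print('mat',M.round(4),M.mean(0))
print(onz('side',[(164,186),(172,213),(270,157)],.001).round(4))
crops=[('pics/scene0.png',360,110,480,220)]
crop(*crops[0],5,'pics/c5.png')
crop('pics/side0.png',150,140,290,230,5,'pics/c6.png')
for nm,n,z,p in [('magnet','side',0.0,(321,175)),('knob','side',.0,(406,264)),('hs','side',.02,(365,209)),('blue','side',.055,(295,309))]: print(nm,onz(n,[p],z).round(3))
E
```

```text
[[ 0.3429 -0.3144  0.12  ]
 [ 0.3462 -0.3304  0.12  ]
 [ 0.6688 -0.3006  0.12  ]
 [ 0.6681 -0.3155  0.12  ]]
[[ 0.3399 -0.3248  0.12  ]
 [ 0.3401 -0.3096  0.12  ]
 [ 0.6648 -0.316   0.12  ]
 [ 0.6644 -0.3007  0.12  ]]
mid [ 0.50650189 -0.31522661  0.12      ] len 0.32419751931579827 ang 2.534432681621884 0.016334438525759044
mid [ 0.50228054 -0.31280922  0.12      ] len 0.3247292819168897 ang 1.559003417011424 0.015218625617686951
mat [[0.3224 0.2725 0.001 ]
 [0.3431 0.3921 0.001 ]
 [0.6699 0.3537 0.001 ]
 [0.6544 0.2366 0.001 ]] [0.49744805 0.31372619 0.001     ]
[[0.3431 0.3912 0.001 ]
 [0.3271 0.2703 0.001 ]
 [0.6769 0.352  0.001 ]]
magnet [[0.769 0.191 0.   ]]
knob [[ 0.761 -0.203  0.   ]]
hs [[ 0.78  -0.012  0.02 ]]
blue [[ 0.447 -0.192  0.055]]
```

View pics/c5.png

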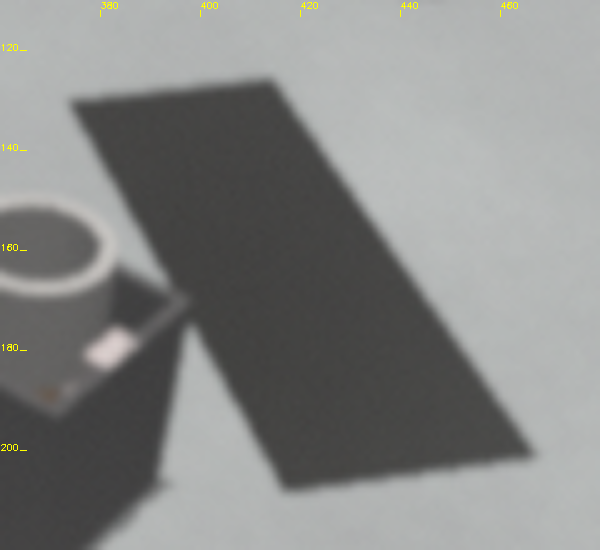

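View pics/c6.png

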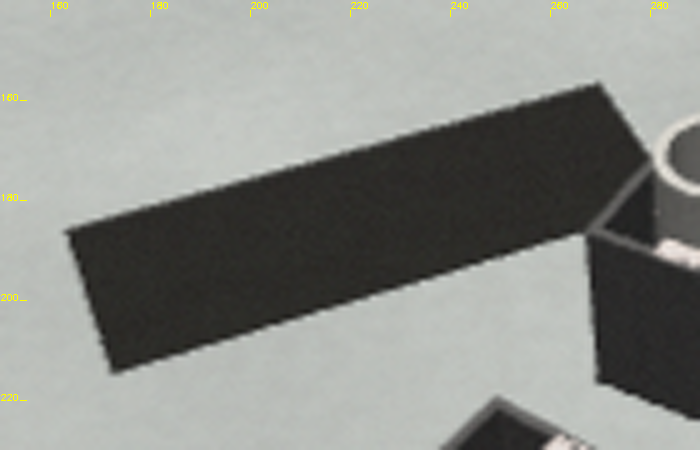

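apply_moves:
  rows:
    - [30,-30,0,0,0,0,0]
    - [35,-35,0,0,0,0,0]
    - [35,-35,0,0,0,0,0]
    - [35,-35,0,0,0,0,0]
    - [35,-35,0,0,0,0,0]
    - [35,-35,0,0,0,0,0]
    - [35,-35,0,0,0,0,0]
    - [35,-35,0,0,0,0,0]
    - [35,-35,0,0,0,0,0]
    - [35,-35,0,0,0,0,0]
    - [35,-35,0,0,0,0,0]
    - [35,-30,0,0,0,0,0]
    - [0,0,0,0,0,0,0]
    - [0,0,0,0,0,0,0]
  grip_force: 60

```text
time: 1.9
ee_pos: [0.6202, 0.1002, 0.2478]
tcp_rot: [-180.0, -0.1, 158.0]
wrist_force: [-0.2, -0.0, -0.8]
opening: 0.0854
```

```bash
cat > w.py <<'E'
from h import *
import sys
o=get_obs(); im=camera('wrist'); cv2.imwrite('pics/'+sys.argv[1],im[:,:,::-1])
import pickle; pickle.dump(o,open('pics/'+sys.argv[1]+'.pkl','wb'))
print('t',o['time'].__round__(2),'q',o['q'].round(1),'p',o['ee_pos'].round(4),o['tcp_rot'].round(1),'F',o['wrist_force'].round(1),'op',round(o['opening'],4))
E
python3 w.py w1.png
```

```text
t 1.9 q [ 9.2 16.3 23.  96.8  0.  31.1] p [0.6202 0.1002 0.2478] [-1.80e+02 -1.00e-01  1.58e+02] F [-0.2 -0.  -0.8] op 0.0854
```

View pics/w1.png

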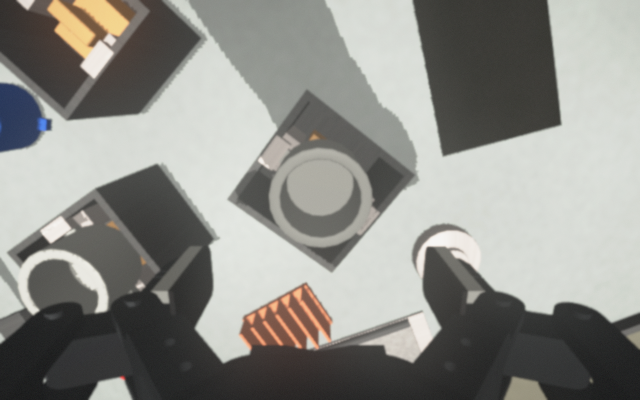

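```bash
python3 - <<'E'
from h import *
import pickle
o=pickle.load(open('pics/w1.png.pkl','rb'))
P=onz('wrist',[(230,200),(331,271),(416,178),(307,91)],.112,o)[:,:2]
print(P.round(4),P.mean(0).round(4)); e=np.roll(P,-1,0)-P
print([(round(np.linalg.norm(x),4),round(np.degrees(np.arctan2(x[1],x[0])),1)) for x in e])
im=cv2.imread('pics/w1.png'); g=cv2.cvtColor(im,cv2.COLOR_BGR2GRAY)
c=cv2.HoughCircles(cv2.GaussianBlur(g,(3,3),0)[100:260,240:400],cv2.HOUGH_GRADIENT,1,10,param1=80,param2=25,minRadius=35,maxRadius=60); print(c)
for cc in c[0][:4]: print(onz('wrist',[(cc[0]+240,cc[1]+100)],.147,o).round(4))
crop('pics/w1.png',200,70,440,290,3,'pics/c7.png')
E
```

```text
[[0.6034 0.0343]
 [0.6882 0.0845]
 [0.6402 0.1723]
 [0.551  0.1199]] [0.6207 0.1027]
[(np.float64(0.0986), np.float64(30.7)), (np.float64(0.1), np.float64(118.7)), (np.float64(0.1035), np.float64(-149.6)), (np.float64(0.1004), np.float64(-58.5))]
[[[ 82.5 100.5  53.9]
  [ 78.5  89.5  47.2]
  [ 72.5  98.5  44. ]
  [ 80.5  79.5  35.7]
  [ 88.5  92.5  41.6]]]
[[0.6208 0.1035 0.147 ]]
[[0.6128 0.1038 0.147 ]]
[[0.617  0.0978 0.147 ]]
[[0.607  0.1075 0.147 ]]
```

View pics/c7.png

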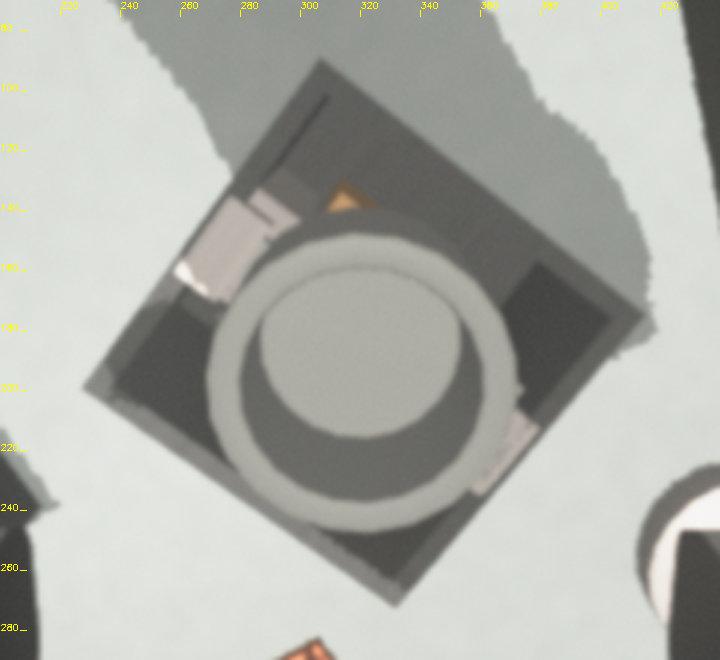

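apply_moves:
  rows:
    - [0,2,-30,0,0,0,0]
    - [0,0,-35,0,0,0,0]
    - [0,0,-30,0,0,0,0]
    - [0,0,-15,0,0,0,0]
    - [0,0,-4,0,0,0,0]
    - [0,0,0,0,0,0,0]
    - [0,0,0,0,0,0,0.5]
    - [0,0,0,0,0,0,1]
    - [0,0,0,0,0,0,1]
    - [0,0,0,0,0,0,1]
    - [0,0,0,0,0,0,1]
    - [0,0,0,0,0,0,1]
  grip_force: 60

```text
time: 3.45
ee_pos: [0.6212, 0.1022, 0.1364]
tcp_rot: [179.9, 0.1, 158.1]
wrist_force: [-0.9, -1.2, 6.6]
opening: 0.0682
```

```bash
python3 w.py w2.png; python3 -c "
from h import *
cv2.imwrite('pics/s2.png',camera('side')[:,:,::-1]);crop('pics/s2.png',200,100,400,250,4,'pics/c8.png')"
```

```text
t 3.45 q [ 9.3 15.   9.1 84.  -0.  31.3] p [0.6212 0.1022 0.1364] [1.799e+02 1.000e-01 1.581e+02] F [-0.9 -1.2  6.6] op 0.0682
```

View pics/c8.png

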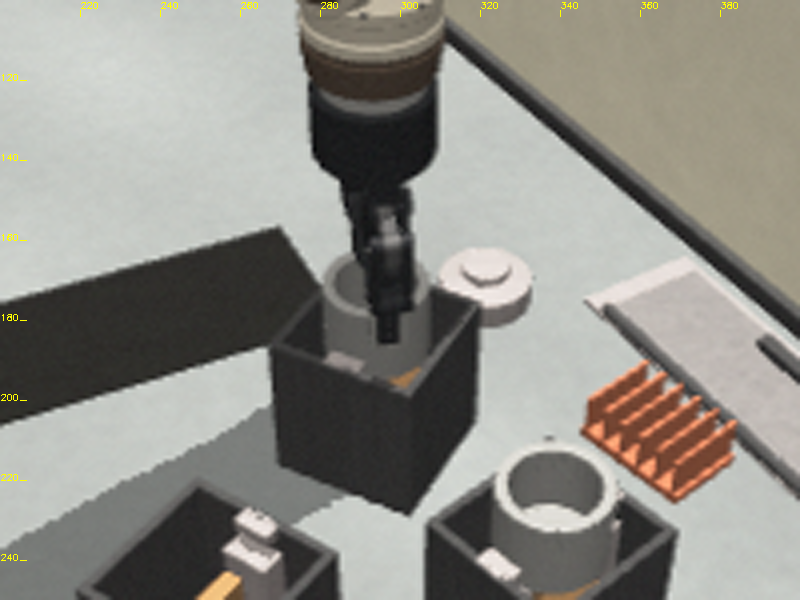

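View pics/w2.png

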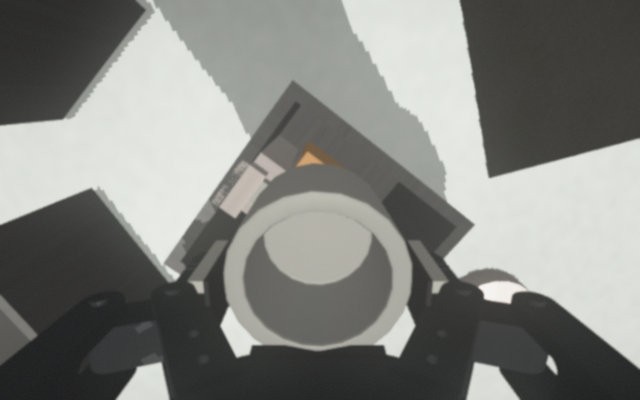

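apply_moves:
  rows:
    - [0,0,0,0,0,5,1]
    - [0,0,0,0,0,5,1]
    - [0,0,0,0,0,5,1]
    - [0,0,0,0,0,5,1]
    - [0,0,0,0,0,5,1]
    - [0,0,0,0,0,5,1]
    - [0,0,0,0,0,5,1]
    - [0,0,0,0,0,5,1]
    - [0,0,0,0,0,5,1]
    - [0,0,0,0,0,0,1]
    - [0,0,0,0,0,0,1]
  grip_force: 80

```text
time: 4.92
ee_pos: [0.6215, 0.1023, 0.1366]
tcp_rot: [-180.0, 0.2, -156.9]
wrist_force: [-0.8, 0.4, 6.1]
opening: 0.068
```

```bash
python3 w.py w3.png
```

```text
t 4.92 q [  9.3  15.    9.1  83.9   0.  -13.7] p [0.6215 0.1023 0.1366] [-180.     0.2 -156.9] F [-0.8  0.4  6.1] op 0.068
```

View pics/w3.png

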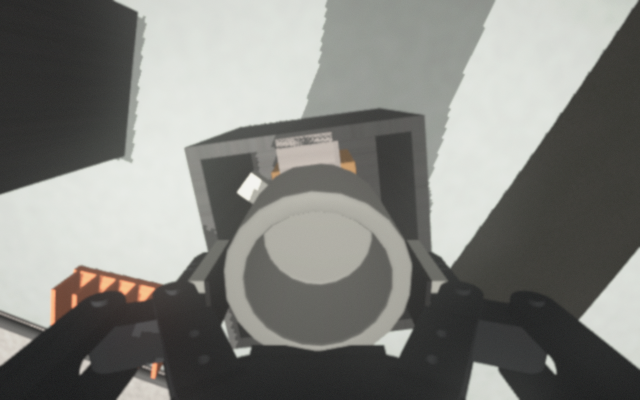

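apply_moves:
  rows:
    - [0,0,5,0,0,0,1]
    - [0,0,10,0,0,0,1]
    - [0,0,10,0,0,0,1]
    - [0,0,10,0,0,0,1]

```text
time: 5.48
ee_pos: [0.6205, 0.1022, 0.1701]
tcp_rot: [-180.0, 0.0, -156.9]
wrist_force: [-0.2, 0.3, -2.7]
opening: 0.0678
```

```bash
python3 w.py w4.png;  python3 -c "
from h import *
cv2.imwrite('pics/s4.png',camera('side')[:,:,::-1]);crop('pics/s4.png',200,80,400,230,4,'pics/c9.png')"
```

```text
t 5.47 q [  9.4  15.   12.9  87.9  -0.  -13.7] p [0.6205 0.1022 0.1701] [-180.     0.  -156.9] F [-0.2  0.3 -2.7] op 0.0678
```

View pics/c9.png

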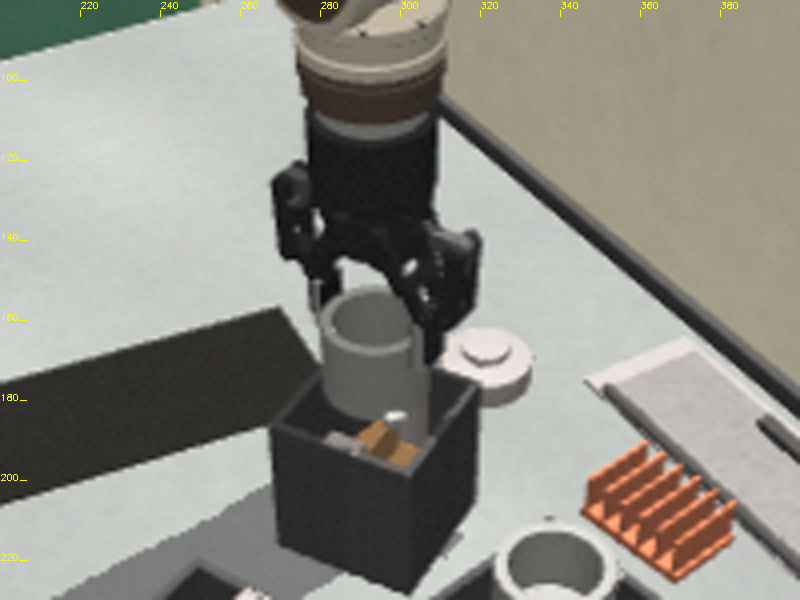

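apply_moves:
  rows:
    - [0,0,30,0,0,0,1]
    - [0,0,40,0,0,0,1]
    - [-6,23,0,0,0,0,1]
    - [-10,40,0,0,0,0,1]
    - [-10,40,0,0,0,0,1]
    - [-10,40,0,0,0,0,1]
    - [-10,40,0,0,0,0,1]
    - [-10,20,0,0,0,0,1]
    - [0,0,-30,0,0,0,1]
    - [0,0,-40,0,0,0,1]
    - [0,0,-40,0,0,0,1]
    - [0,0,-40,0,0,0,1]
    - [0,0,-20,0,0,0,1]
    - [0,0,-10,0,0,0,1]
    - [0,0,0,0,0,0,1]
    - [0,0,0,0,0,0,1]

```text
time: 7.58
ee_pos: [0.5652, 0.3055, 0.0609]
tcp_rot: [180.0, 0.1, -156.9]
wrist_force: [-0.1, 0.2, -2.3]
opening: 0.0676
```

```bash
python3 w.py w5.png;  python3 -c "
from h import *
cv2.imwrite('pics/s5.png',camera('side')[:,:,::-1]);crop('pics/s5.png',120,60,320,210,4,'pics/c10.png')"
```

```text
t 7.58 q [28.4 17.8  4.3 76.3 -0.   5.3] p [0.5652 0.3055 0.0609] [ 1.800e+02  1.000e-01 -1.569e+02] F [-0.1  0.2 -2.3] op 0.0676
```

View pics/c10.png

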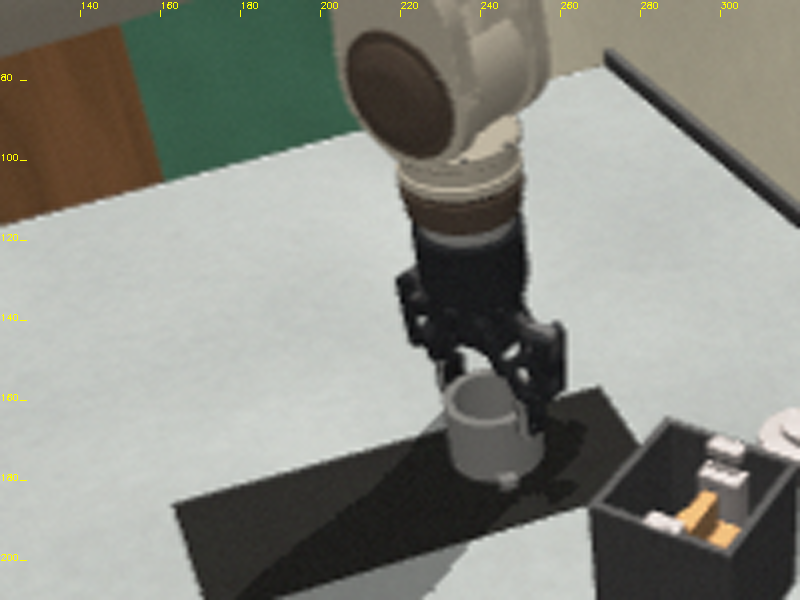

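apply_moves:
  rows:
    - [0,0,-8,0,0,0,1]
    - [0,0,-5,0,0,0,1]
    - [0,0,-2,0,0,0,1]
    - [0,0,0,0,0,0,1]

```text
time: 8.18
ee_pos: [0.5643, 0.3051, 0.0447]
tcp_rot: [180.0, -0.0, -156.9]
wrist_force: [-3.2, -1.5, 3.0]
opening: 0.068
```

apply_moves:
  rows:
    - [0,0,0,0,0,0,0.5]
    - [0,0,0,0,0,0,0]
    - [0,0,0,0,0,0,0]
    - [0,0,0,0,0,0,0]
    - [0,0,0,0,0,0,0]
    - [0,0,15,0,0,0,0]
    - [0,0,40,0,0,0,0]
    - [0,0,50,0,0,0,0]
    - [0,0,50,0,0,0,0]
    - [0,0,45,0,0,0,0]
    - [0,0,0,0,0,0,0]

```text
time: 9.55
ee_pos: [0.5654, 0.3057, 0.2499]
tcp_rot: [180.0, 0.4, -156.9]
wrist_force: [-0.4, -0.3, -0.4]
opening: 0.0851
```

```bash
python3 w.py w6.png
```

```text
t 9.55 q [28.4 18.  25.4 97.   0.   5.3] p [0.5654 0.3057 0.2499] [ 180.     0.4 -156.9] F [-0.4 -0.3 -0.4] op 0.0851
```

View pics/w6.png

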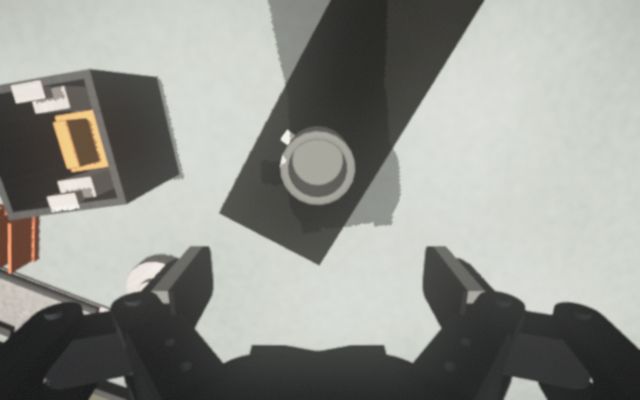

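apply_moves:
  rows:
    - [4,-28,0,0,0,0,0]
    - [5,-40,0,0,0,0,0]
    - [5,-40,0,0,0,0,0]
    - [5,-40,0,0,0,0,0]
    - [5,-40,0,0,0,0,0]
    - [5,-40,0,0,0,0,0]
    - [5,-40,0,0,0,0,0]
    - [5,-40,0,0,0,0,0]
    - [5,-40,0,0,0,0,0]
    - [5,-40,0,0,0,0,0]
    - [2,-20,0,0,0,0,0]
    - [0,0,0,0,0,0,0]
    - [0,0,0,0,0,0,0]

```text
time: 11.22
ee_pos: [0.6153, -0.1019, 0.2441]
tcp_rot: [180.0, -0.0, -156.9]
wrist_force: [0.2, 0.4, 0.0]
opening: 0.0855
```

```bash
python3 w.py w7.png; python3 -c "
from h import *
crop('pics/w7.png',200,60,440,300,3,'pics/c11.png')"
```

```text
t 11.22 q [ -9.4  15.5  21.6  96.2   0.  -32.5] p [ 0.6153 -0.1019  0.2441] [ 180.    -0.  -156.9] F [0.2 0.4 0. ] op 0.0855
```

View pics/c11.png

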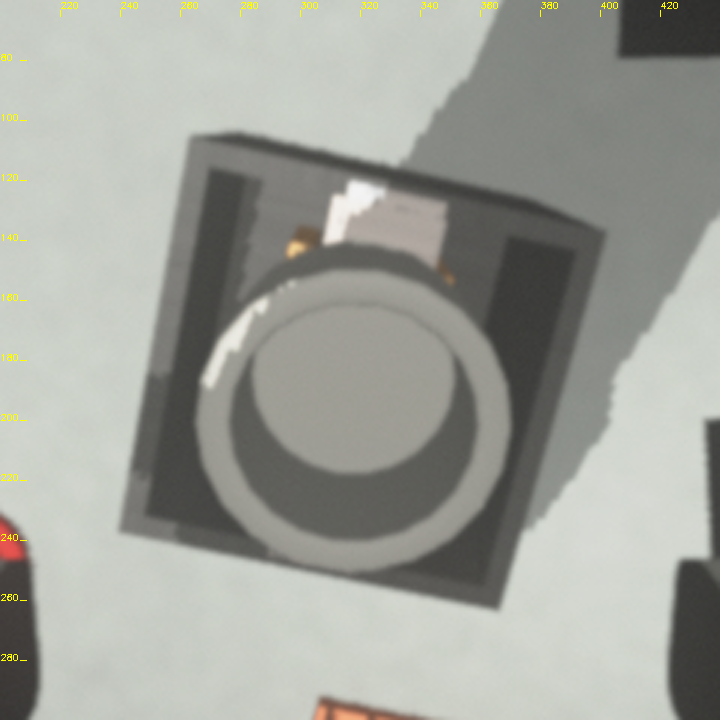

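```bash
python3 - <<'E'
from h import *
import pickle
o=pickle.load(open('pics/w7.png.pkl','rb'))
P=onz('wrist',[(200+u/3,60+v/3) for u,v in [(192,136),(605,230),(500,608),(120,531)]],.112,o)[:,:2]
print(P.round(4),P.mean(0).round(4)); e=np.roll(P,-1,0)-P
print([(round(np.linalg.norm(x),4),round(np.degrees(np.arctan2(x[1],x[0])),1)) for x in e])
print(onz('wrist',[(318,200)],.147,o).round(4))
E
```

```text
[[ 0.5734 -0.1608]
 [ 0.5548 -0.0614]
 [ 0.6548 -0.0423]
 [ 0.6738 -0.1424]] [ 0.6142 -0.1017]
[(np.float64(0.1011), np.float64(100.6)), (np.float64(0.1018), np.float64(10.8)), (np.float64(0.1019), np.float64(-79.2)), (np.float64(0.1021), np.float64(-169.6))]
[[ 0.6132 -0.1022  0.147 ]]
```

apply_moves:
  rows:
    - [-1,0,-30,0,0,0,0]
    - [0,0,-35,0,0,0,0]
    - [0,0,-28,0,0,0,0]
    - [0,0,-10,0,0,0,0]
    - [0,0,-4,0,0,0,0]
    - [0,0,0,0,0,0,0]
    - [0,0,0,0,0,0,0.5]
    - [0,0,0,0,0,0,1]
    - [0,0,0,0,0,0,1]
    - [0,0,0,0,0,0,1]
    - [0,0,0,0,0,0,1]
    - [0,0,0,0,0,0,1]
  grip_force: 80

```text
time: 12.78
ee_pos: [0.6152, -0.1029, 0.1395]
tcp_rot: [-179.9, 0.2, -156.9]
wrist_force: [-1.0, 0.3, 9.0]
opening: 0.0674
```

apply_moves:
  rows:
    - [0,0,0,0,0,-5,1]
    - [0,0,0,0,0,-5,1]
    - [0,0,0,0,0,-5,1]
    - [0,0,0,0,0,-5,1]
    - [0,0,0,0,0,-5,1]
    - [0,0,0,0,0,-5,1]
    - [0,0,0,0,0,-5,1]
    - [0,0,0,0,0,-5,1]
    - [0,0,0,0,0,-5,1]
    - [0,0,0,0,0,0,1]
    - [0,0,0,0,0,0,1]

```text
time: 14.15
ee_pos: [0.6154, -0.1031, 0.1395]
tcp_rot: [180.0, 0.2, 158.0]
wrist_force: [1.1, -0.4, 6.3]
opening: 0.0678
```

```bash
python3 w.py w8.png
```

```text
t 14.15 q [-9.5 14.1  8.4 84.1 -0.  12.4] p [ 0.6154 -0.1031  0.1395] [180.    0.2 158. ] F [ 1.1 -0.4  6.3] op 0.0678
```

View pics/w8.png

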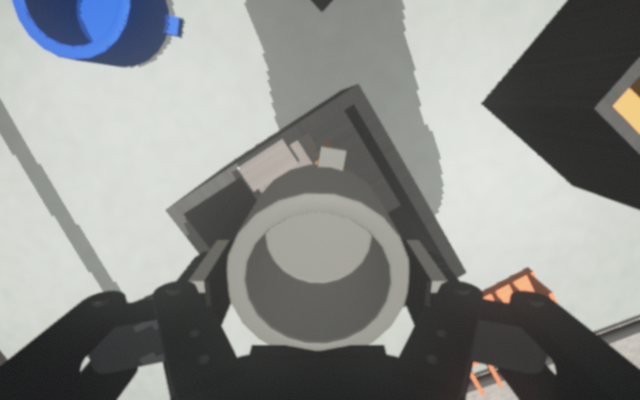

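apply_moves:
  rows:
    - [0,0,5,0,0,0,1]
    - [0,0,10,0,0,0,1]
    - [0,0,10,0,0,0,1]
    - [0,0,10,0,0,0,1]
    - [0,0,0,0,0,0,1]

```text
time: 14.82
ee_pos: [0.6149, -0.1029, 0.1735]
tcp_rot: [180.0, 0.1, 158.1]
wrist_force: [0.5, 0.2, -1.6]
opening: 0.0676
```

```bash
python3 w.py w9.png;  python3 -c "
from h import *
cv2.imwrite('pics/s9.png',camera('side')[:,:,::-1]);crop('pics/s9.png',240,100,440,250,4,'pics/c12.png')"
```

```text
t 14.82 q [-9.5 14.2 12.3 88.  -0.  12.4] p [ 0.6149 -0.1029  0.1735] [1.800e+02 1.000e-01 1.581e+02] F [ 0.5  0.2 -1.6] op 0.0676
```

View pics/c12.png

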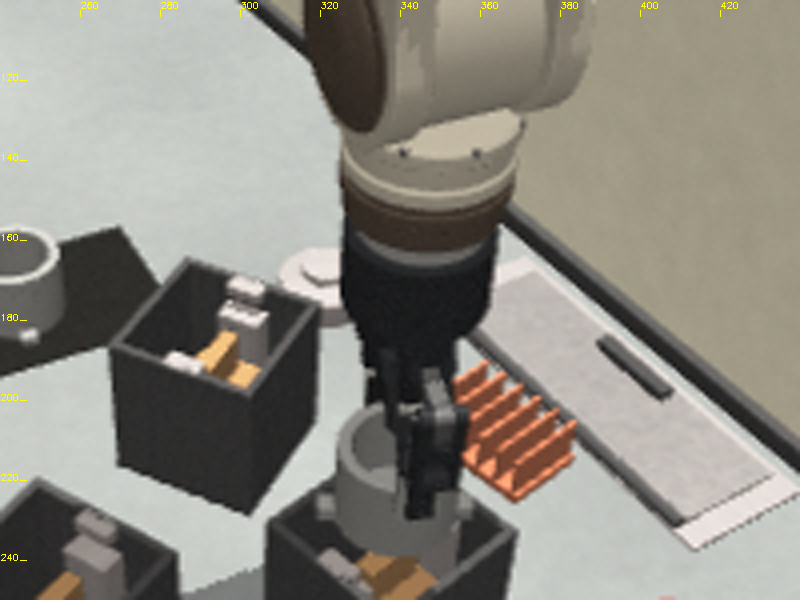

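apply_moves:
  rows:
    - [0,0,35,0,0,0,1]
    - [0,0,40,0,0,0,1]
    - [-9,20,0,0,0,0,1]
    - [-17,39,0,0,0,0,1]
    - [-17,39,0,0,0,0,1]
    - [-17,39,0,0,0,0,1]
    - [-17,39,0,0,0,0,1]
    - [-17,39,0,0,0,0,1]
    - [-17,39,0,0,0,0,1]
    - [-17,39,0,0,0,0,1]
    - [-17,39,0,0,0,0,1]
    - [-17,39,0,0,0,0,1]
    - [-17,39,0,0,0,0,1]
    - [-5,13,0,0,0,0,1]
    - [0,0,-40,0,0,0,1]
    - [0,0,-45,0,0,0,1]
    - [0,0,-45,0,0,0,1]
    - [0,0,-35,0,0,0,1]
    - [0,0,-20,0,0,0,1]
    - [0,0,0,0,0,0,1]

```text
time: 17.42
ee_pos: [0.429, 0.3189, 0.0599]
tcp_rot: [-179.8, -0.1, 158.0]
wrist_force: [-0.2, 0.6, -1.4]
opening: 0.0677
```

```bash
python3 w.py w10.png;  python3 -c "
from h import *
cv2.imwrite('pics/s10.png',camera('side')[:,:,::-1]);crop('pics/s10.png',120,100,320,250,4,'pics/c13.png')"
```

```text
t 17.43 q [ 36.6   3.7 -12.1  74.4  -0.   58.6] p [0.429  0.3189 0.0599] [-1.798e+02 -1.000e-01  1.580e+02] F [-0.2  0.6 -1.4] op 0.0677
```

View pics/c13.png

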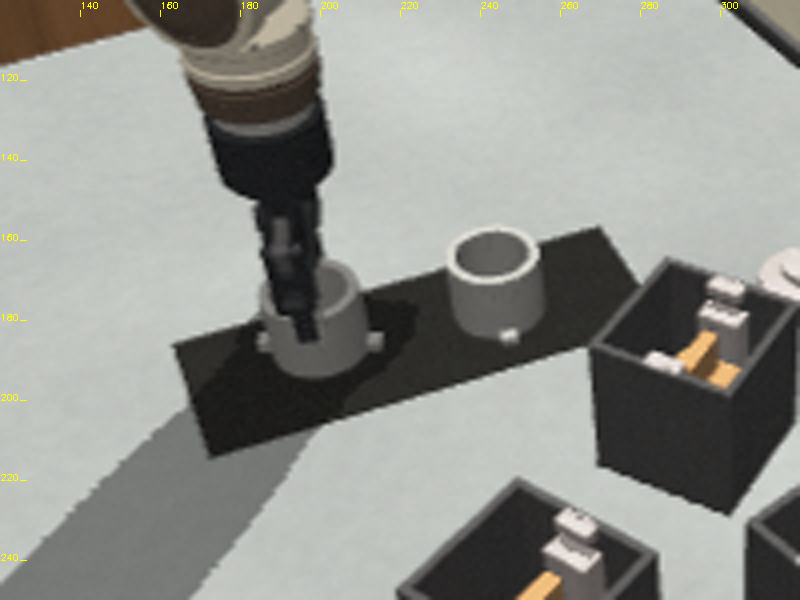

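Core hangs just above the mat at about (199,182). Lower 11 mm and release.

apply_moves:
  rows:
    - [0,0,-6,0,0,0,1]
    - [0,0,-5,0,0,0,1]
    - [0,0,-2,0,0,0,1]
    - [0,0,0,0,0,0,1]

```text
time: 18.02
ee_pos: [0.4304, 0.3201, 0.0492]
tcp_rot: [-180.0, -0.0, 158.1]
wrist_force: [0.2, 0.5, -1.6]
opening: 0.0676
```

apply_moves:
  rows:
    - [0,0,0,0,0,0,0.5]
    - [0,0,0,0,0,0,0]
    - [0,0,0,0,0,0,0]
    - [0,0,0,0,0,0,0]
    - [0,0,0,0,0,0,0]
    - [0,0,15,0,0,0,0]
    - [0,0,40,0,0,0,0]
    - [0,0,50,0,0,0,0]
    - [0,0,50,0,0,0,0]
    - [0,0,45,0,0,0,0]
    - [0,0,0,0,0,0,0]

```text
time: 19.4
ee_pos: [0.4313, 0.3209, 0.2543]
tcp_rot: [179.6, 0.2, 158.1]
wrist_force: [-0.3, -1.0, -0.2]
opening: 0.0854
```

```bash
python3 w.py w11.png;  python3 -c "
from h import *
cv2.imwrite('pics/s11.png',camera('side')[:,:,::-1]);crop('pics/s11.png',140,120,380,290,3,'pics/c14.png')"
```

```text
t 19.4 q [36.6  3.   8.6 95.2 -0.  58.6] p [0.4313 0.3209 0.2543] [179.6   0.2 158.1] F [-0.3 -1.  -0.2] op 0.0854
```

View pics/c14.png

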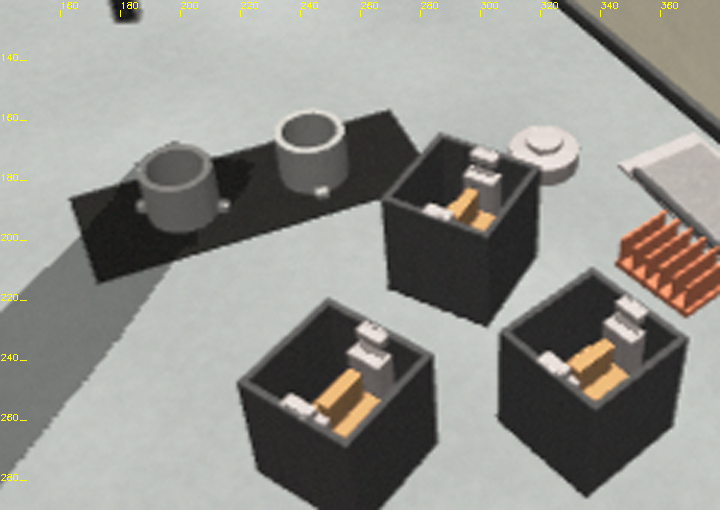

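View pics/w11.png

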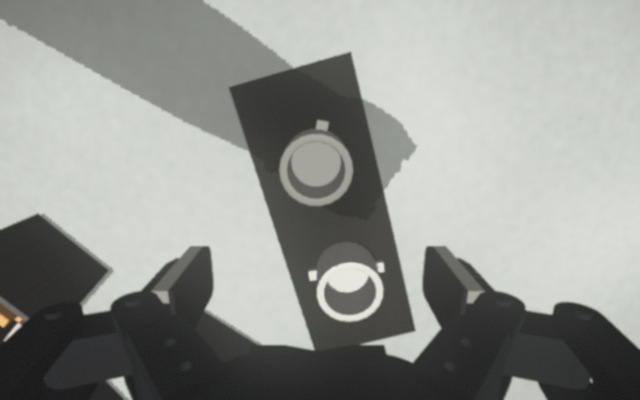

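apply_moves:
  rows:
    - [0,-25,0,0,0,4,0.2]
    - [0.5,-35,0,0,0,5,0.4]
    - [0.5,-35,0,0,0,5,0.4]
    - [0.5,-35,0,0,0,5,0.4]
    - [0.5,-35,0,0,0,5,0.4]
    - [0.5,-35,0,0,0,5,0.4]
    - [0.5,-35,0,0,0,5,0.4]
    - [0.5,-35,0,0,0,5,0.4]
    - [0.5,-35,0,0,0,5,0.4]
    - [0,-30,0,0,0,2,0.4]
    - [0,-15,0,0,0,0,0.4]
    - [0,0,0,0,0,0,0.4]
    - [0,0,0,0,0,0,0.4]

```text
time: 21.12
ee_pos: [0.4344, -0.0291, 0.249]
tcp_rot: [180.0, -0.0, -155.9]
wrist_force: [-0.4, -0.7, -0.1]
opening: 0.0513
```

```bash
python3 w.py w12.png; python3 -c "
from h import *
crop('pics/w12.png',200,60,440,300,3,'pics/c15.png')"
```

```text
t 21.12 q [ -3.8 -10.6  -4.8  95.8   0.  -27.9] p [ 0.4344 -0.0291  0.249 ] [ 180.    -0.  -155.9] F [-0.4 -0.7 -0.1] op 0.0513
```

View pics/c15.png

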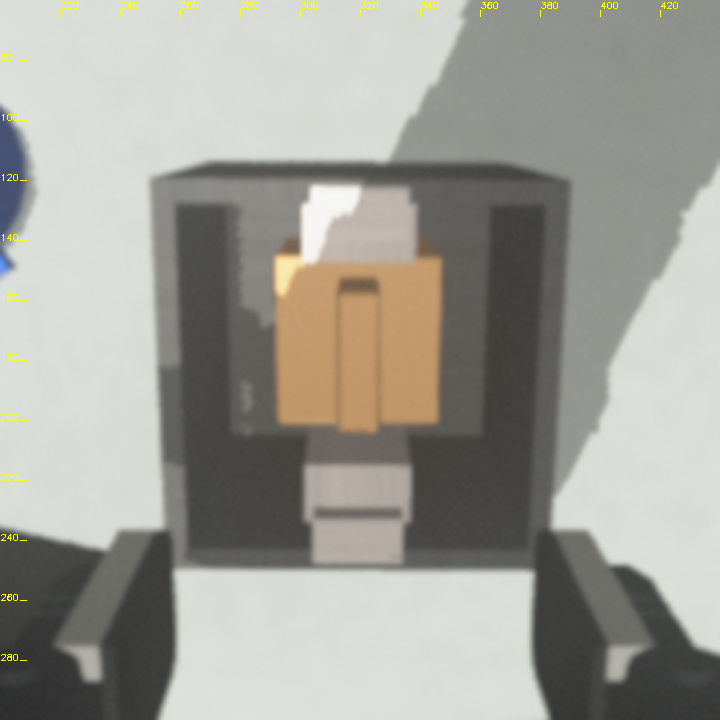

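```bash
cat > fin.py <<'E'
from h import *
import pickle,sys
f=sys.argv[1]; z=float(sys.argv[2]); L=eval(sys.argv[3])
o=pickle.load(open('pics/'+f+'.pkl','rb'))
P=onz('wrist',L,z,o); print(P.round(4),P.mean(0).round(4),'delta mm',((P.mean(0)-o['ee_pos'])*1000).round(1))
E
python3 fin.py w12.png 0.089 "[(200+u/3,60+v/3) for u,v in [(338,292),(379,292),(380,430),(337,431)]]"
python3 fin.py w12.png 0.112 "[(200+u/3,60+v/3) for u,v in [(151,179),(570,180),(551,570),(170,567)]]"
```

```text
[[ 0.4176 -0.0408  0.089 ]
 [ 0.413  -0.0306  0.089 ]
 [ 0.4483 -0.0143  0.089 ]
 [ 0.4535 -0.0251  0.089 ]] [ 0.4331 -0.0277  0.089 ] delta mm [  -1.3    1.4 -160. ]
[[ 0.4073 -0.0946  0.112 ]
 [ 0.366  -0.0017  0.112 ]
 [ 0.4592  0.0404  0.112 ]
 [ 0.5    -0.053   0.112 ]] [ 0.4331 -0.0272  0.112 ] delta mm [  -1.3    1.9 -137. ]
```

apply_moves:
  rows:
    - [-1,1,-40,0,0,0,0.6]
    - [0,0,-40,0,0,0,0.6]
    - [0,0,-30,0,0,0,0.6]
    - [0,0,-20,0,0,0,0.6]
    - [0,0,-15,0,0,0,0.6]
    - [0,0,-10,0,0,0,0.6]
    - [0,0,-8,0,0,0,0.6]
    - [0,0,0,0,0,0,0.6]
    - [0,0,0,0,0,0,0.6]

```text
time: 22.3
ee_pos: [0.4337, -0.0288, 0.0868]
tcp_rot: [-180.0, 0.0, -155.9]
wrist_force: [-0.3, -0.4, 1.0]
opening: 0.0342
```

```bash
python3 w.py w13.png
```

```text
t 22.3 q [ -3.8 -11.  -23.1  77.9   0.  -27.9] p [ 0.4337 -0.0288  0.0868] [-180.     0.  -155.9] F [-0.3 -0.4  1. ] op 0.0342
```

View pics/w13.png

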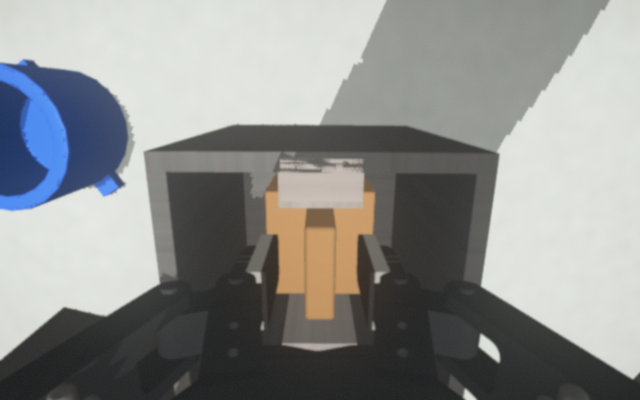

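apply_moves:
  rows:
    - [0,0,-5,0,0,0,0.6]
    - [0,0,0,0,0,0,0.8]
    - [0,0,0,0,0,0,1]
    - [0,0,0,0,0,0,1]
    - [0,0,0,0,0,0,1]
    - [0,0,0,0,0,0,1]
    - [0,0,0,0,0,0,1]
  grip_force: 60

```text
time: 23.22
ee_pos: [0.4336, -0.0288, 0.0814]
tcp_rot: [-180.0, 0.0, -155.9]
wrist_force: [0.4, 0.2, 4.6]
opening: 0.0104
```

apply_moves:
  rows:
    - [0,0,5,0,0,0,1]
    - [0,0,15,0,0,0,1]
    - [0,0,25,0,0,0,1]
    - [0,0,40,0,0,0,1]
    - [0,0,45,0,0,0,1]
    - [0,0,40,0,0,0,1]
    - [0,0,0,0,0,0,1]
    - [0,0,0,0,0,0,1]

```text
time: 24.22
ee_pos: [0.4333, -0.0288, 0.2509]
tcp_rot: [180.0, -0.0, -155.9]
wrist_force: [-0.2, 0.4, -0.7]
opening: 0.0109
```

```bash
python3 w.py w14.png;  python3 -c "
from h import *
cv2.imwrite('pics/s14.png',camera('side')[:,:,::-1]);crop('pics/s14.png',140,120,380,290,3,'pics/c16.png')"
```

```text
t 24.23 q [ -3.8 -10.7  -4.6  96.1  -0.  -27.9] p [ 0.4333 -0.0288  0.2509] [ 180.    -0.  -155.9] F [-0.2  0.4 -0.7] op 0.0109
```

View pics/c16.png

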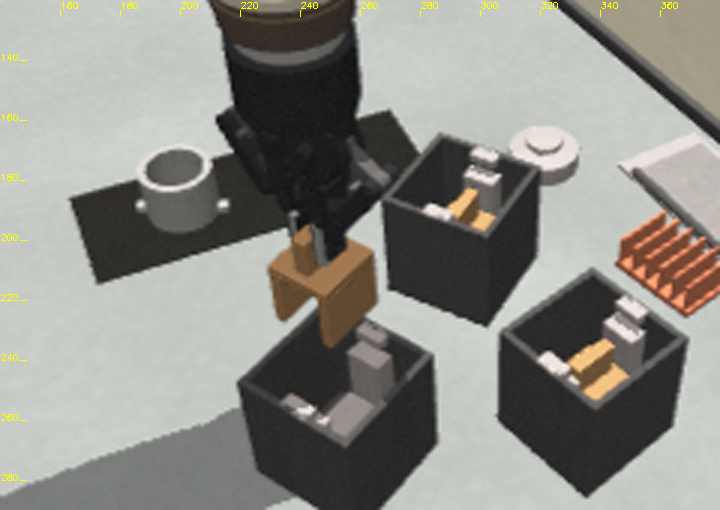

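View pics/w14.png

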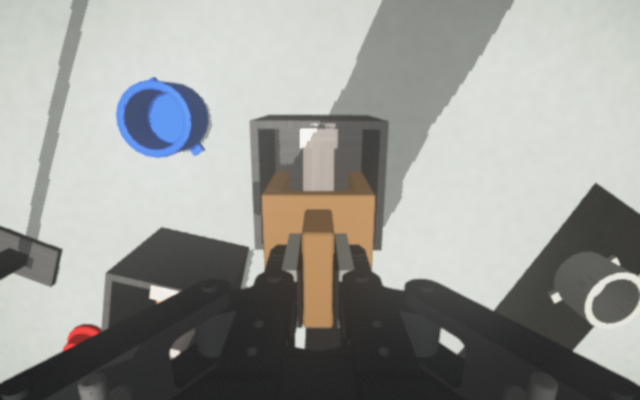

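apply_moves:
  rows:
    - [10,-20,5,0,0,-2,1]
    - [20,-35,0,0,0,-3,1]
    - [20,-35,0,0,0,-3,1]
    - [20,-35,0,0,0,-3,1]
    - [20,-35,0,0,0,-3,1]
    - [20,-35,0,0,0,-3,1]
    - [20,-35,0,0,0,-3,1]
    - [20,-35,0,0,0,-2,1]
    - [11,-17,0,0,0,0,1]
    - [0,0,0,0,0,0,1]
    - [0,0,0,0,0,0,1]

```text
time: 25.7
ee_pos: [0.594, -0.3102, 0.2556]
tcp_rot: [179.9, -0.1, -177.9]
wrist_force: [0.4, -0.1, -1.2]
opening: 0.0109
```

```bash
python3 w.py w15.png;  python3 -c "
from h import *
cv2.imwrite('pics/s15.png',camera('side')[:,:,::-1]);cv2.imwrite('pics/f15.png',camera('scene')[:,:,::-1]);crop('pics/f15.png',80,60,320,260,3,'pics/c17.png')"
```

```text
t 25.7 q [-27.6  23.1  32.7  99.6   0.  -29.7] p [ 0.594  -0.3102  0.2556] [ 1.799e+02 -1.000e-01 -1.779e+02] F [ 0.4 -0.1 -1.2] op 0.0109
```

View pics/w15.png

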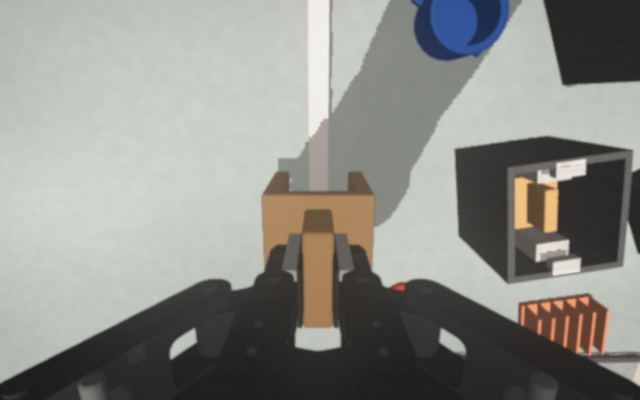

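View pics/c17.png

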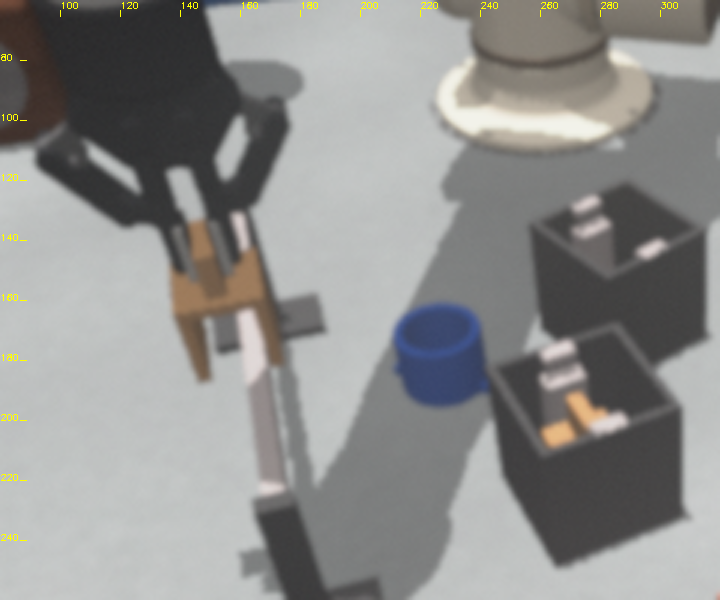

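View pics/s15.png

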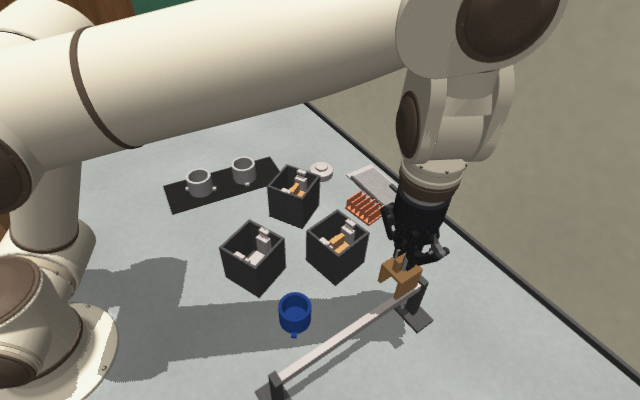

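```bash
python3 fin.py w15.png 0.12 "[(307.5,1),(330.5,1),(328.5,185),(309,185)]"
```

```text
[[ 0.4638 -0.3217  0.12  ]
 [ 0.4633 -0.3062  0.12  ]
 [ 0.5907 -0.3019  0.12  ]
 [ 0.5912 -0.3166  0.12  ]] [ 0.5273 -0.3116  0.12  ] delta mm [ -66.8   -1.4 -135.6]
```

apply_moves:
  rows:
    - [0,1,-25,0,0,0,1]
    - [0,0,-25,0,0,0,1]
    - [0,0,-20,0,0,0,1]
    - [0,0,-15,0,0,0,1]
    - [0,0,-10,0,0,0,1]
    - [0,0,-7,0,0,0,1]
    - [0,0,-2,0,0,0,1]
    - [0,0,0,0,0,0,1]

```text
time: 26.85
ee_pos: [0.5946, -0.3099, 0.1526]
tcp_rot: [-180.0, 0.0, -177.9]
wrist_force: [1.6, 0.4, -1.4]
opening: 0.0109
```

```bash
python3 -c "
from h import *
cv2.imwrite('pics/s16.png',camera('side')[:,:,::-1]);crop('pics/s16.png',260,200,460,350,4,'pics/c18.png')"
```

```text
(no output)
```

View pics/c18.png

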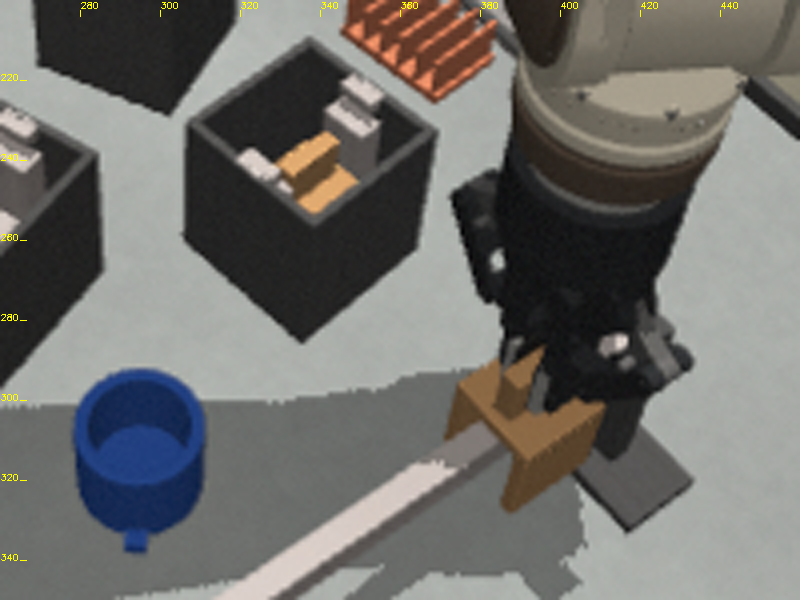

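apply_moves:
  rows:
    - [0,0,-2,0,0,0,1]
    - [0,0,0,0,0,0,0.9]
    - [0,0,0,0,0,0,0.7]
    - [0,0,0,0,0,0,0.6]
    - [0,0,0,0,0,0,0.6]
    - [0,0,0,0,0,0,0.6]
    - [0,0,10,0,0,0,0.6]
    - [0,0,30,0,0,0,0.6]
    - [0,0,40,0,0,0,0.6]
    - [0,0,20,0,0,0,0.6]
    - [0,0,0,0,0,0,0.6]

```text
time: 28.28
ee_pos: [0.595, -0.3101, 0.2527]
tcp_rot: [-179.9, 0.2, -177.9]
wrist_force: [0.2, 0.4, -0.0]
opening: 0.0344
```

apply_moves:
  rows:
    - [3,20,0,0,0,2,0.6]
    - [3,40,0,0,0,3,0.6]
    - [3,40,0,0,0,3,0.6]
    - [3,40,0,0,0,0,0.6]
    - [3,40,0,0,0,0,0.6]
    - [3,20,0,0,0,0,0.6]
    - [2,8,0,0,0,0,0.6]
    - [0,0,0,0,0,0,0.6]
    - [0,0,0,0,0,0,0.6]

```text
time: 29.4
ee_pos: [0.6144, -0.1028, 0.2501]
tcp_rot: [-180.0, -0.0, -170.0]
wrist_force: [-0.2, -0.6, 0.2]
opening: 0.0342
```

```bash
python3 w.py w17.png; python3 -c "
from h import *
crop('pics/w17.png',200,60,440,300,3,'pics/c19.png')
cv2.imwrite('pics/s17.png',camera('side')[:,:,::-1]);crop('pics/s17.png',140,140,460,360,2,'pics/c20.png')"
```

```text
t 29.4 q [ -9.5  15.5  22.3  96.8  -0.  -19.5] p [ 0.6144 -0.1028  0.2501] [-180.   -0. -170.] F [-0.2 -0.6  0.2] op 0.0342
```

View pics/c19.png

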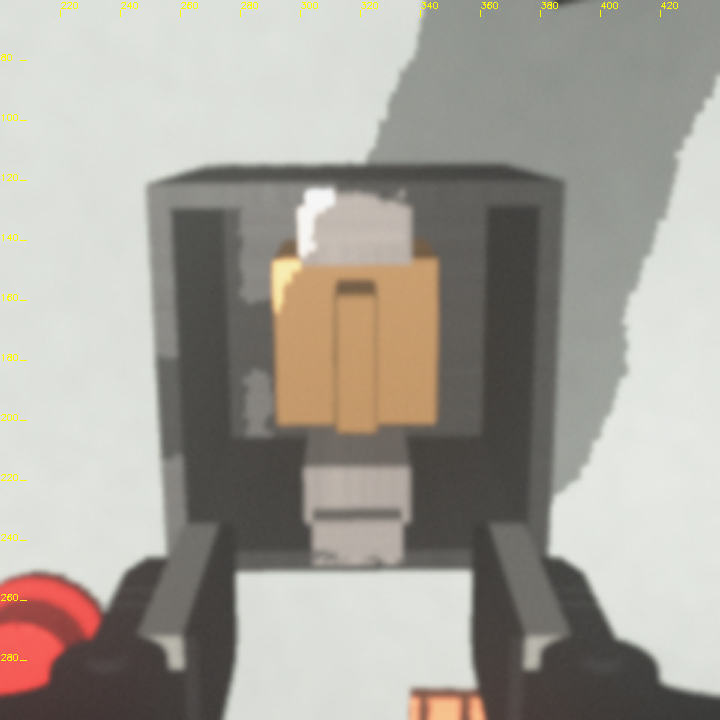

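View pics/c20.png

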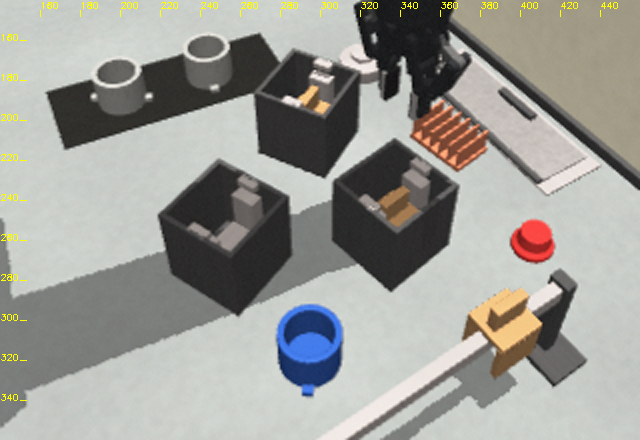

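```bash
python3 fin.py w17.png 0.089 "[(200+u/3,60+v/3) for u,v in [(336,294),(377,294),(378,432),(336,433)]]"
```

```text
[[ 0.596  -0.1106  0.089 ]
 [ 0.5941 -0.0996  0.089 ]
 [ 0.6325 -0.0923  0.089 ]
 [ 0.6349 -0.1039  0.089 ]] [ 0.6144 -0.1016  0.089 ] delta mm [  -0.     1.2 -161.1]
```

apply_moves:
  rows:
    - [0,1,-40,0,0,0,0.6]
    - [0,0,-40,0,0,0,0.6]
    - [0,0,-30,0,0,0,0.6]
    - [0,0,-20,0,0,0,0.6]
    - [0,0,-15,0,0,0,0.6]
    - [0,0,-10,0,0,0,0.6]
    - [0,0,-8,0,0,0,0.6]
    - [0,0,-5,0,0,0,0.6]
    - [0,0,0,0,0,0,0.6]

```text
time: 30.62
ee_pos: [0.6147, -0.1009, 0.0831]
tcp_rot: [-180.0, 0.1, -169.9]
wrist_force: [-0.5, -0.3, 1.5]
opening: 0.034
```

apply_moves:
  rows:
    - [0,0,0,0,0,0,0.8]
    - [0,0,0,0,0,0,1]
    - [0,0,0,0,0,0,1]
    - [0,0,0,0,0,0,1]
    - [0,0,0,0,0,0,1]
    - [0,0,0,0,0,0,1]

```text
time: 31.38
ee_pos: [0.6146, -0.1008, 0.0824]
tcp_rot: [-180.0, 0.0, -169.9]
wrist_force: [1.1, 0.1, 1.8]
opening: 0.0108
```

apply_moves:
  rows:
    - [0,0,5,0,0,0,1]
    - [0,0,15,0,0,0,1]
    - [0,0,25,0,0,0,1]
    - [0,0,40,0,0,0,1]
    - [0,0,45,0,0,0,1]
    - [0,0,42,0,0,0,1]
    - [-10,-20,0,0,0,-2,1]
    - [-20,-35,0,0,0,-3,1]
    - [-20,-40,0,0,0,-3,1]
    - [-20,-40,0,0,0,0,1]
    - [-20,-40,0,0,0,0,1]
    - [-15,-25,0,0,0,0,1]
    - [-5,-12,0,0,0,0,1]
    - [0,0,0,0,0,0,1]
    - [0,0,0,0,0,0,1]

```text
time: 33.25
ee_pos: [0.5049, -0.312, 0.2541]
tcp_rot: [180.0, -0.0, -177.9]
wrist_force: [0.5, 0.5, -0.3]
opening: 0.0108
```

```bash
python3 w.py w18.png
```

```text
t 33.25 q [-31.7  11.3  17.8  96.5   0.  -33.8] p [ 0.5049 -0.312   0.2541] [ 180.    -0.  -177.9] F [ 0.5  0.5 -0.3] op 0.0108
```

View pics/w18.png

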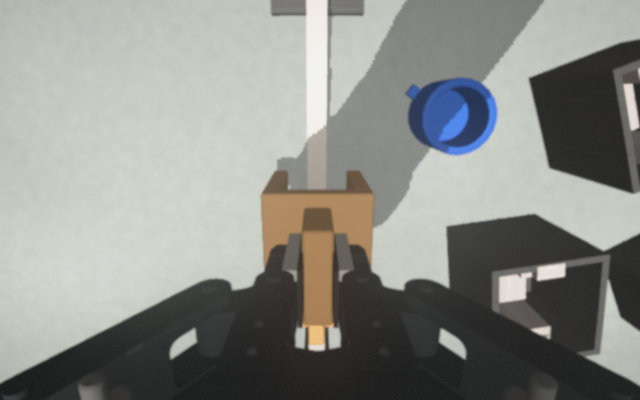

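apply_moves:
  rows:
    - [0,0,-25,0,0,0,1]
    - [0,0,-25,0,0,0,1]
    - [0,0,-20,0,0,0,1]
    - [0,0,-15,0,0,0,1]
    - [0,0,-10,0,0,0,1]
    - [0,0,-6,0,0,0,1]
    - [0,0,-2,0,0,0,1]
    - [0,0,0,0,0,0,1]
    - [0,0,0,0,0,0,1]

```text
time: 34.42
ee_pos: [0.5046, -0.313, 0.1517]
tcp_rot: [-180.0, 0.0, -177.9]
wrist_force: [-0.0, 0.3, -1.4]
opening: 0.0109
```

```bash
python3 -c "
from h import *
cv2.imwrite('pics/s18.png',camera('side')[:,:,::-1]);crop('pics/s18.png',240,220,440,370,4,'pics/c21.png')"
```

```text
(no output)
```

View pics/c21.png

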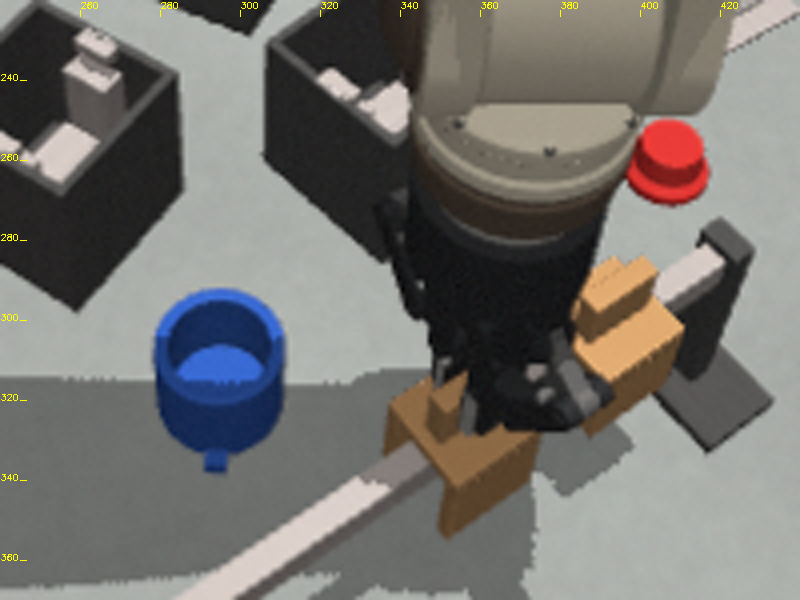

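apply_moves:
  rows:
    - [0,0,-1,0,0,0,1]
    - [0,0,0,0,0,0,0.9]
    - [0,0,0,0,0,0,0.7]
    - [0,0,0,0,0,0,0.6]
    - [0,0,0,0,0,0,0.6]
    - [0,0,0,0,0,0,0.6]
    - [0,0,10,0,0,0,0.6]
    - [0,0,30,0,0,0,0.6]
    - [0,0,40,0,0,0,0.6]
    - [0,0,20,0,0,0,0.6]
    - [0,0,0,0,0,0,0.6]

```text
time: 35.85
ee_pos: [0.505, -0.3132, 0.2525]
tcp_rot: [-179.9, 0.2, -177.9]
wrist_force: [1.0, -0.0, 0.4]
opening: 0.0344
```

apply_moves:
  rows:
    - [5,20,0,0,0,2,0.6]
    - [10,36,0,0,0,3,0.6]
    - [10,36,0,0,0,3,0.6]
    - [10,36,0,0,0,3,0.6]
    - [10,36,0,0,0,3,0.6]
    - [10,36,0,0,0,3,0.6]
    - [10,36,0,0,0,3,0.6]
    - [10,36,0,0,0,3,0.6]
    - [10,36,0,0,0,3,0.6]
    - [10,36,0,0,0,3,0.6]
    - [10,36,0,0,0,0,0.6]
    - [8,26,0,0,0,0,0.6]
    - [3,8,0,0,0,0,0.6]
    - [0,0,0,0,0,0,0.6]
    - [0,0,0,0,0,0,0.6]

```text
time: 37.72
ee_pos: [0.6201, 0.1005, 0.2502]
tcp_rot: [180.0, -0.0, -149.0]
wrist_force: [-0.4, 1.1, -1.0]
opening: 0.0342
```

```bash
python3 w.py w19.png; python3 -c "
from h import *
crop('pics/w19.png',200,60,440,300,3,'pics/c22.png')
cv2.imwrite('pics/s19.png',camera('side')[:,:,::-1]);crop('pics/s19.png',140,140,460,400,2,'pics/c23.png')"
```

```text
t 37.73 q [  9.2  16.3  23.3  97.   -0.  -21.8] p [0.6201 0.1005 0.2502] [ 180.   -0. -149.] F [-0.4  1.1 -1. ] op 0.0342
```

View pics/c22.png

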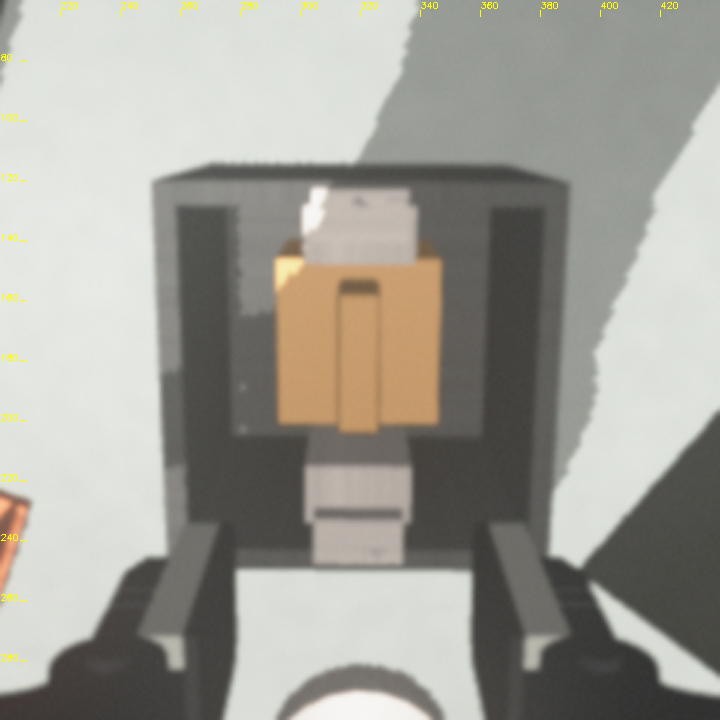

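View pics/c23.png

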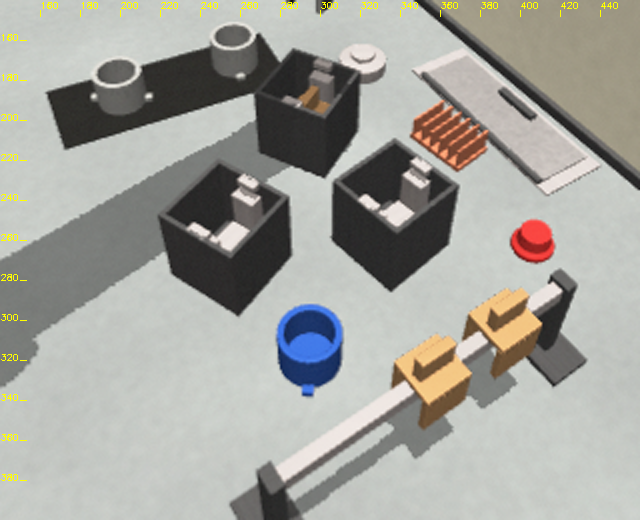

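```bash
python3 fin.py w19.png 0.089 "[(200+u/3,60+v/3) for u,v in [(338,294),(379,294),(380,432),(338,433)]]"
```

```text
[[0.6054 0.0873 0.089 ]
 [0.5997 0.0968 0.089 ]
 [0.6329 0.1174 0.089 ]
 [0.6393 0.1075 0.089 ]] [0.6193 0.1022 0.089 ] delta mm [  -0.8    1.7 -161.2]
```

apply_moves:
  rows:
    - [-1,1,-40,0,0,0,0.6]
    - [0,0,-40,0,0,0,0.6]
    - [0,0,-30,0,0,0,0.6]
    - [0,0,-20,0,0,0,0.6]
    - [0,0,-15,0,0,0,0.6]
    - [0,0,-10,0,0,0,0.6]
    - [0,0,-8,0,0,0,0.6]
    - [0,0,-5,0,0,0,0.6]
    - [0,0,0,0,0,0,0.6]

```text
time: 38.95
ee_pos: [0.6197, 0.1022, 0.0828]
tcp_rot: [-180.0, 0.0, -148.9]
wrist_force: [-0.5, -0.6, -0.2]
opening: 0.0342
```

apply_moves:
  rows:
    - [0,0,0,0,0,0,0.8]
    - [0,0,0,0,0,0,1]
    - [0,0,0,0,0,0,1]
    - [0,0,0,0,0,0,1]
    - [0,0,0,0,0,0,1]
    - [0,0,0,0,0,0,1]

```text
time: 39.7
ee_pos: [0.6196, 0.1022, 0.0826]
tcp_rot: [-180.0, 0.0, -148.9]
wrist_force: [0.6, -0.9, 4.4]
opening: 0.0106
```

apply_moves:
  rows:
    - [0,0,5,0,0,0,1]
    - [0,0,15,0,0,0,1]
    - [0,0,25,0,0,0,1]
    - [0,0,40,0,0,0,1]
    - [0,0,45,0,0,0,1]
    - [0,0,42,0,0,0,1]
    - [0,0,0,0,0,0,1]

```text
time: 40.58
ee_pos: [0.6203, 0.1024, 0.259]
tcp_rot: [-179.9, 0.3, -148.9]
wrist_force: [0.8, 0.2, -2.0]
opening: 0.0106
```

apply_moves:
  rows:
    - [-8,-18,0,0,0,-2,1]
    - [-17,-35,0,0,0,-3,1]
    - [-17,-35,0,0,0,-3,1]
    - [-17,-35,0,0,0,-3,1]
    - [-17,-35,0,0,0,-3,1]
    - [-17,-35,0,0,0,-3,1]
    - [-17,-35,0,0,0,-3,1]
    - [-17,-35,0,0,0,-3,1]
    - [-17,-35,0,0,0,-3,1]
    - [-17,-35,0,0,0,-3,1]
    - [-17,-35,0,0,0,0,1]
    - [-17,-35,0,0,0,0,1]
    - [-8,-15,0,0,0,0,1]
    - [0,0,0,0,0,0,1]
    - [0,0,0,0,0,0,1]

```text
time: 42.45
ee_pos: [0.4164, -0.3152, 0.254]
tcp_rot: [180.0, -0.0, -177.9]
wrist_force: [0.6, 0.4, -0.7]
opening: 0.011
```

```bash
python3 w.py w20.png
```

```text
t 42.45 q [-37.1   1.3   6.9  95.6   0.  -39.2] p [ 0.4164 -0.3152  0.254 ] [ 180.    -0.  -177.9] F [ 0.6  0.4 -0.7] op 0.011
```

View pics/w20.png

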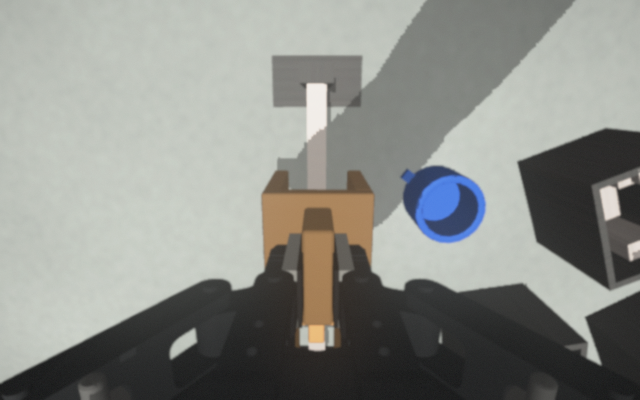

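apply_moves:
  rows:
    - [0,0,-25,0,0,0,1]
    - [0,0,-25,0,0,0,1]
    - [0,0,-20,0,0,0,1]
    - [0,0,-15,0,0,0,1]
    - [0,0,-10,0,0,0,1]
    - [0,0,-6,0,0,0,1]
    - [0,0,-1,0,0,0,1]
    - [0,0,0,0,0,0,1]
    - [0,0,0,0,0,0,1]

```text
time: 43.62
ee_pos: [0.4166, -0.316, 0.1527]
tcp_rot: [-180.0, 0.0, -177.9]
wrist_force: [0.2, 0.4, -1.4]
opening: 0.0108
```

```bash
python3 -c "
from h import *
cv2.imwrite('pics/s21.png',camera('side')[:,:,::-1]);crop('pics/s21.png',240,250,440,400,4,'pics/c24.png')"
```

```text
(no output)
```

View pics/c24.png

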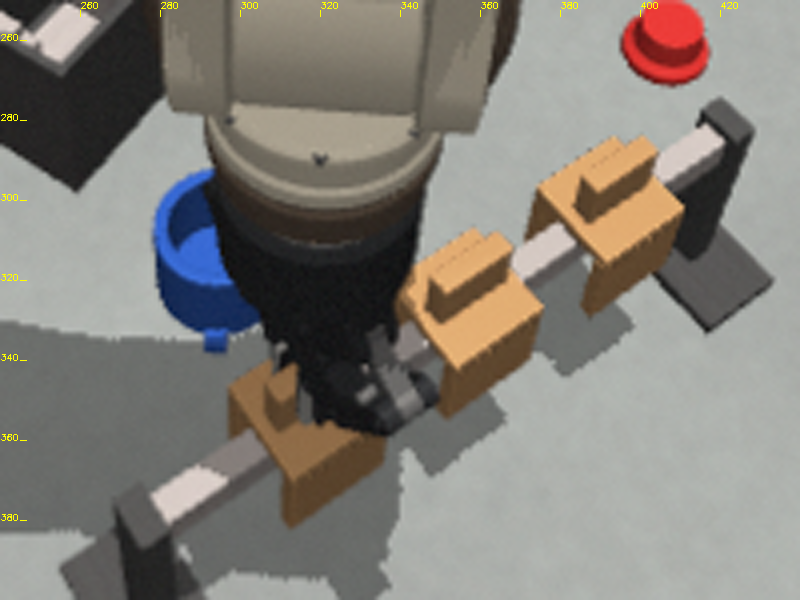

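apply_moves:
  rows:
    - [0,0,-1,0,0,0,1]
    - [0,0,0,0,0,0,0.9]
    - [0,0,0,0,0,0,0.7]
    - [0,0,0,0,0,0,0.6]
    - [0,0,0,0,0,0,0.6]
    - [0,0,0,0,0,0,0.6]
    - [0,0,10,0,0,0,0.6]
    - [0,0,30,0,0,0,0.6]
    - [0,0,40,0,0,0,0.6]
    - [0,0,20,0,0,0,0.6]
    - [0,0,0,0,0,0,0.6]

```text
time: 45.05
ee_pos: [0.417, -0.3162, 0.2533]
tcp_rot: [-179.9, 0.1, -177.9]
wrist_force: [0.0, -0.4, -1.0]
opening: 0.0335
```

```bash
python3 -c "
from h import *
cv2.imwrite('pics/s22.png',camera('side')[:,:,::-1]);cv2.imwrite('pics/f22.png',camera('scene')[:,:,::-1])
crop('pics/s22.png',150,130,310,230,5,'pics/c25.png')
print(onz('side',[(256.5,159),(199,176.5)],.056).round(4))"
```

```text
[[0.6067 0.3002 0.056 ]
 [0.4316 0.3127 0.056 ]]
```

View pics/c25.png

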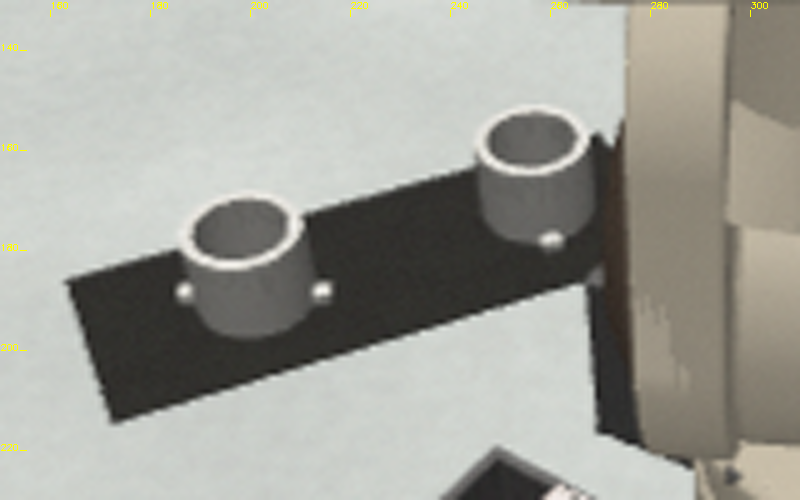

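View pics/f22.png

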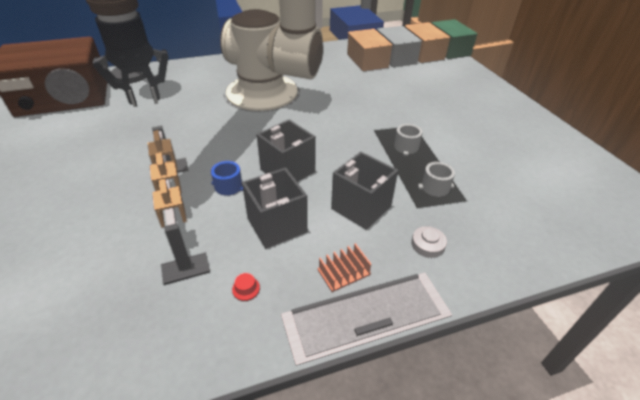

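```bash
python3 - <<'E'
from h import *
crop('pics/f22.png',360,110,480,220,6,'pics/c26.png')
ax=np.array([np.cos(np.radians(-6.6)),np.sin(np.radians(-6.6))]); ay=np.array([-ax[1],ax[0]]); c=np.array([.5,.3125])
for n,L in (('side',[(255.9,158),(198.2,176)]),('scene',[(439,172.5),(408.5,133)])):
    for p in onz(n,L,.056): print(n,p.round(4),'mat',((p[:2]-c)@ax).round(4),((p[:2]-c)@ay).round(4))
E
```

```text
side [0.6074 0.3055 0.056 ] mat 0.1075 0.0054
side [0.4304 0.3159 0.056 ] mat -0.0695 -0.0046
scene [0.6167 0.3001 0.056 ] mat 0.1173 0.0011
scene [0.4431 0.3103 0.056 ] mat -0.0563 -0.0087
```

View pics/c26.png

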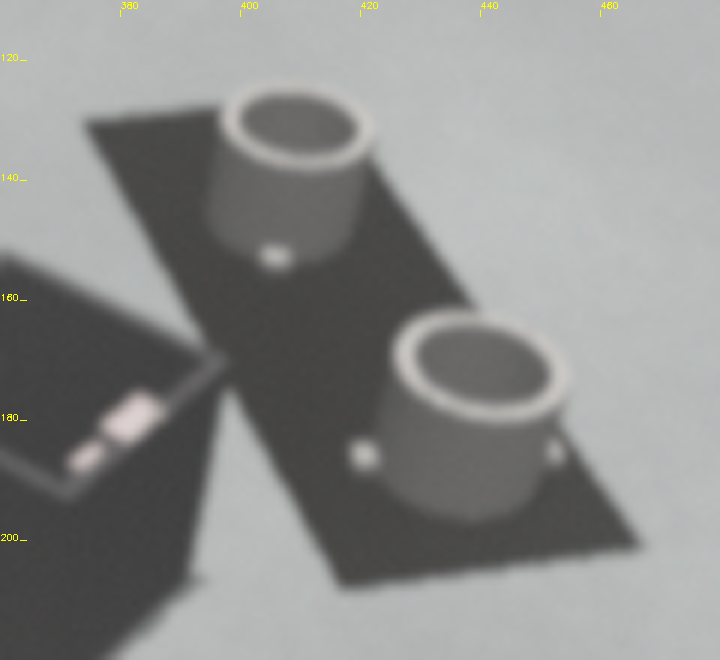

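```bash
python3 -c "
from h import *
crop('pics/s22.png',240,250,440,400,4,'pics/c27.png')
crop('pics/f22.png',130,110,230,250,5,'pics/c28.png')"
```

```text
(no output)
```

View pics/c27.png

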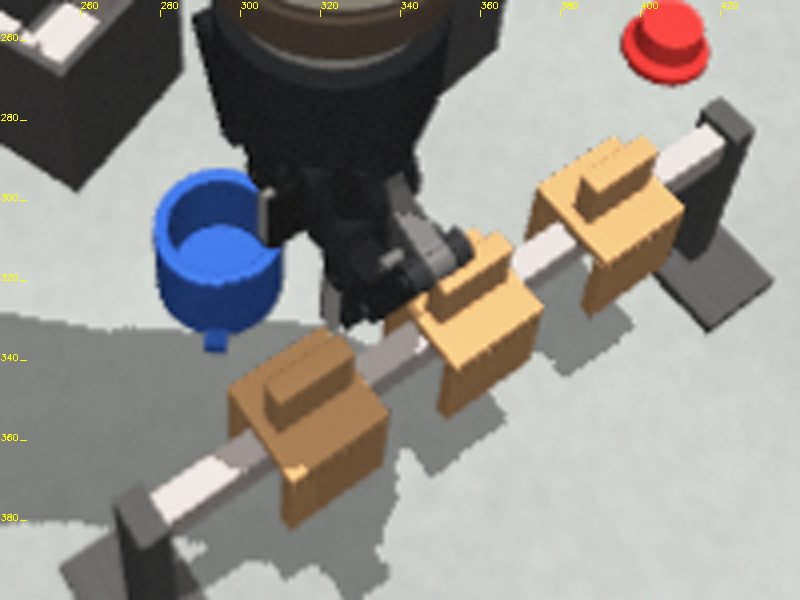

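View pics/c28.png

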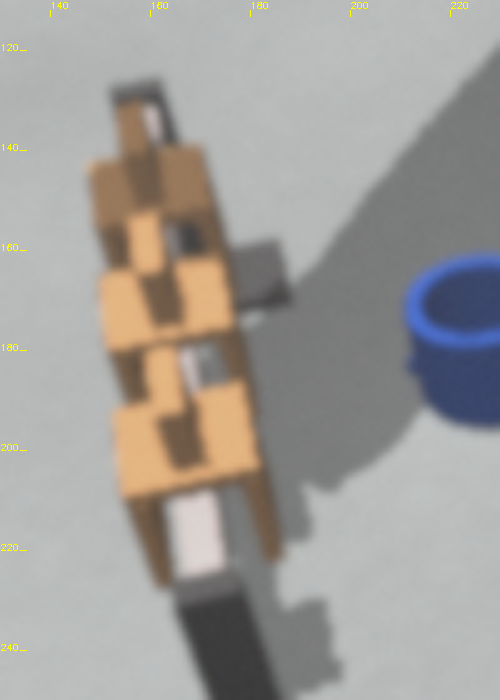

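```bash
python3 -c "
from workcell import *
print(job_done())"
```

```text
the job is handed in; nothing more can be done
None
```

I finished the unload and handed it in at about 45 s of the 210 s. The hand-in gave no verdict.

- **Cores:** Two grey cores were present; the third nest was already open. I gripped each by its rim, twisted it 45°, pulled it out and stood it on the mat.
- **Knocked core:** The core on the far half of the mat slid about 4–5 cm along it while the arm was elsewhere. I left it, because it is still upright and inside the limits. The side and scene cameras put it at 108 and 117 mm along (limit 155) and 1–5 mm across (limit 50). The second core is at about −56 to −70 mm along and 5–9 mm across.
- **Holders:** All three hang upright astride the bar, at about −88, 0 and +90 mm from its middle (limit 145), and they sit central on the bar to within 2 mm or so.
- **Bystanders:** The knob, magnet and heat sink look to be where they started in the last pictures; I did not measure them again. The blue cup was not touched, and the gripper is clear of everything.

The only disagreement was between those two camera readings, about 10 mm for both cores. It is well inside the margins.

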